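# Heft the reagent bottles, load the full ones and shut the analyser's drawer

### The arm

A 6-joint arm with a two-finger parallel gripper is mounted at the origin on the work surface. World frame = base frame: x ahead of the robot, y to its left, z up, the work surface at z = 0. Lengths are in m, angles in rad, forces in N, time in s.
With the tool pointing down it reaches from about 0.375 to 0.975 m from the base axis. Payload 3.8 kg.
Tool frame: the origin (TCP) lies on the centre line of the jaws, within the pads' length; the fingertips stand 25 mm ahead of it and the grasp point (between the pads) lies 6 mm ahead of it; y points along the fingers, z is the direction in which the jaws open and shut, and the axes are right-handed (so a half turn about y gives the same grasp; the last joint's range is limited). The gripper opens to 85 mm and grips with 20 to 120 N. Pads are 22 mm wide; open, the fingers measure 114 mm over their backs; the gripper's body (76 mm by 85 mm) begins 54 mm behind the grasp point. The pads swing forward as they close: fully open they stand 13 mm farther back than shut.
Start: joints at [-1.234, 0.264, 1.604, -0, 1.274, -0.037], TCP at [0.246, -0.628, 0.218] pointing down, gripper open.
Joint ranges: [-2.63, 2.63], [-0.94, 2.18], [0.31, 2.57], [-1.31, 4.45], [0, 2.66], [-2.55, 2.55]. Speed limits (rad/s): [2.57, 2.57, 3.14, 3.14, 3.14, 3.14].

### API

Orientations are given as a rotation vector (axis times angle).
In Python, from workcell import bot gives the robot as it stands.
- The arm moves only by the shell command python3 -m jog 'ROWS' [FORCE]. ROWS is JSON, a list of rows, each a list of 5 numbers: the shift along the world's x, y, z in mm, then the turn about the world's z in degrees, then the finger opening in mm, from 0 to 85.4. A call has exactly 10 rows; each row is the pose to reach, as a shift and turn from the pose commanded when the call began; what a row does not reach only later rows make up. A row lasts 1/8 s, in which the tool goes at most 62.5 mm and 10.7 degrees, less where a joint would pass 70% of its speed; a pose out of reach is approached as far as the arm can. A call with a gripper value outside its range is refused whole. The fingers move at their own pace and stop on an object; FORCE is the grip in N (left out, the last holds). Time passes only in rows, so rows that repeat a pose let the fingers close, or fill a call up. It gives the time, the measured TCP pose, the force and the opening at its end, in the units of the state.
- bot.read_state(): the state, without advancing time (a new reading comes with each control period).
- bot.read_camera(name): name is "side" or "top"; returns a dict with "pixels" (420x560x3 uint8, red, green, blue), "fx", "fy", "cx", "cy" (pixels), "dist" ([k1, k2, p1, p2, k3] as OpenCV has them; the pictures are not rectified), "R" (3x3) and "t" (3): a world point X has camera coordinates R X + t. Camera axes: x right, y down, z forward; pixel columns grow to the right and rows downward; lengths in m; the calibration is good to about 2 mm. A picture is of the moment at which its call begins. There is no depth.
- bot.finish_job(): hands the job in, once; it reports no verdict.
The state is a dict: "time": time; "q": joint angles; "joint_vel": joint speeds; "joint_torque": joint torques, N m; "tool_pos": TCP position; "tcp_rot": TCP orientation; "wrist_force": force on the tool from outside, world axes, zero at the start; "torque": the same for the moment, N m; "width": opening from 0.0 (shut) to 1.0 (fully open).
Only numpy, scipy, OpenCV 4.12 (cv2) and the standard library are available. Lean on these libraries where they do the work, as an engineer would, in place of code of your own. Each camera call takes 0.05 s, during which the arm holds its last target.

### The job

Pull the analyser's reagent drawer fully out, then lift the three look-alike brown bottles to feel which are full and which are empty: stand the full ones in the wells of the grey drawer tray and the empties in the yellow tray, setting them down upright without dropping or tipping any. Then push the drawer fully home without slamming it, and leave everything else on the bench where it is.

Things in the scene. Friction and masses are not known exactly. Their poses are not given: they have to be found in the camera images.
- bottle_1: sealed opaque brown reagent bottle, white label, blue round cap; the three look alike and differ only in weight: full about 4.2 N, empty about 0.85 N (each within 20 %). Body 64 x 64 mm square with a flat shoulder at 88 mm height, neck 28 mm diameter, cap 38 mm diameter from 100 to 130 mm height (its top). Origin: centre of the underside, z up, x and y square to the sides
- bottle_2: sealed opaque brown reagent bottle, white label, blue round cap; the three look alike and differ only in weight: full about 4.2 N, empty about 0.85 N (each within 20 %). Body 64 x 64 mm square with a flat shoulder at 88 mm height, neck 28 mm diameter, cap 38 mm diameter from 100 to 130 mm height (its top). Origin: centre of the underside, z up, x and y square to the sides
- bottle_3: sealed opaque brown reagent bottle, white label, blue round cap; the three look alike and differ only in weight: full about 4.2 N, empty about 0.85 N (each within 20 %). Body 64 x 64 mm square with a flat shoulder at 88 mm height, neck 28 mm diameter, cap 38 mm diameter from 100 to 130 mm height (its top). Origin: centre of the underside, z up, x and y square to the sides
- bottle_1_cap (a point): middle of that bottle's cap, on its axis, 115 mm above its underside
- bottle_2_cap (a point): middle of that bottle's cap, on its axis, 115 mm above its underside
- bottle_3_cap (a point): middle of that bottle's cap, on its axis, 115 mm above its underside
- drawer (a joint): slide of the reagent drawer, m: 0 = fully home (shut), 0.13 = fully out against its stop; starts ajar, 0.02 to 0.045. Friction about 1.5 N, stays where it is left
- drawer_handle (a point): middle of the drawer's straight steel bar handle: 12 mm thick, 124 mm long, centre 58 mm above the table, 46 mm in front of the drawer's front (free gap of 40 mm for fingers from above). x points from the bar into the module (the way the drawer shuts), y along the bar, z up. The drawer's front is a block 50 mm deep, 196 mm wide, its top 81 mm above the table; the tray lies behind it
- reagent_tray: grey tray for the full bottles, moves with the drawer. Origin: middle of its floor's upper face, 14 mm above the table, 156 mm along x from the handle bar; x into the module (the way the drawer shuts), z up. Inside 110 mm along x, 188 mm along y; walls and the divider at y = 0 are 4 mm thick, 35 mm high: two wells, one bottle each. Fully out, the canopy's edge is 70 mm beyond its middle
- well_1 (a point): middle of the floor of one well of the reagent tray (48 mm to +y of the tray's middle), axes as the tray
- well_2 (a point): middle of the floor of the other well (48 mm to -y of the tray's middle), axes as the tray
- module: ivory reagent module of the blood analyser that houses the drawer, fixed, 270 mm deep, 290 mm wide. Origin: table level, middle of its lower front edge; x into its depth, z up. Low cheeks beside the drawer (45 mm wide, 85 mm high) reach the front; the upper part with the canopy (underside 170 mm, top 195 mm above the table) begins 50 mm behind. The drawer's front is flush with the module's when shut
- empties_tray: open yellow tray for empty bottles, fixed to the bench, outside 260 mm along its x, 150 mm along its y, 45 mm high, walls 5 mm, room for two or three bottles in a row along x. Origin: centre of its underside, z up
- empties_floor (a point): centre of the yellow tray's inner floor, 5 mm above the table, axes as the tray
- marker: bystander: black-and-white marker pen lying among the bottles, 112 mm long, 13 mm thick, along its x; origin below its middle
- tube_rack: bystander: white rack of blood tubes with coloured caps, 220 mm along its x, 65 mm wide, 94 mm high; origin centre of underside
- tip_box: bystander: blue pipette-tip box with clear lid, 120 x 80 x 75 mm; origin centre of underside
- pipette: bystander: white and blue pipette lying down along its x, 270 mm long, 35 mm high; origin under its middle
- scanner: bystander: grey and black hand-held code scanner lying flat, 172 x 62 x 30 mm along its x; origin below, 80 mm from the tail
- slide_box: bystander: small green and white slide box, 90 x 50 x 32 mm; origin centre of underside

How it is judged:
On the way:
1. the drawer is pulled out (at least 0.11 m) (value of joint drawer above 0.11 m), for 0.1 s.
At the end, for the whole second after the job is handed in: every full bottle stands in the grey reagent tray and every empty one in the yellow tray, each upright within 0.1 rad on the tray's floor (within 6 mm), its weight borne by that tray (over 2.5 N in the grey, 0.2 to 2 N in the yellow), released and at rest; the drawer is home to within 5 mm (((contact force between bottle_1 and reagent_tray above 2.5 N and x of bottle_1 in the frame of reagent_tray between -0.055 and 0.055 m and y of bottle_1 in the frame of reagent_tray between -0.098 and 0.098 m and z of bottle_1 in the frame of reagent_tray between -0.006 and 0.006 m) or (contact force between bottle_1 and empties_tray between 0.2 and 2 N and x of bottle_1 in the frame of empties_tray between -0.13 and 0.13 m and y of bottle_1 in the frame of empties_tray between -0.075 and 0.075 m and z of bottle_1 in the frame of empties_floor between -0.006 and 0.006 m)) and angle between each of bottle_1, bottle_2, bottle_3's own z axis and vertical below 0.1 rad and linear speed of each of bottle_1, bottle_2, bottle_3 below 0.02 m/s and ((contact force between bottle_2 and reagent_tray above 2.5 N and x of bottle_2 in the frame of reagent_tray between -0.055 and 0.055 m and y of bottle_2 in the frame of reagent_tray between -0.098 and 0.098 m and z of bottle_2 in the frame of reagent_tray between -0.006 and 0.006 m) or (contact force between bottle_2 and empties_tray between 0.2 and 2 N and x of bottle_2 in the frame of empties_tray between -0.13 and 0.13 m and y of bottle_2 in the frame of empties_tray between -0.075 and 0.075 m and z of bottle_2 in the frame of empties_floor between -0.006 and 0.006 m)) and ((contact force between bottle_3 and reagent_tray above 2.5 N and x of bottle_3 in the frame of reagent_tray between -0.055 and 0.055 m and y of bottle_3 in the frame of reagent_tray between -0.098 and 0.098 m and z of bottle_3 in the frame of reagent_tray between -0.006 and 0.006 m) or (contact force between bottle_3 and empties_tray between 0.2 and 2 N and x of bottle_3 in the frame of empties_tray between -0.13 and 0.13 m and y of bottle_3 in the frame of empties_tray between -0.075 and 0.075 m and z of bottle_3 in the frame of empties_floor between -0.006 and 0.006 m)) and value of joint drawer below 0.005 m); the robot touches nothing.
It fails at once if a bottle is tipped over (angle between any of bottle_1, bottle_2, bottle_3's own z axis and vertical above 0.5 rad).
It fails at once if a bottle is dropped (let fall by more than about 3 cm: over 0.8 m/s while the fingers do not touch it) ((contact force between bottle_1 and the fingers below 0.05 N and linear speed of bottle_1 above 0.8 m/s) or (contact force between bottle_2 and the fingers below 0.05 N and linear speed of bottle_2 above 0.8 m/s) or (contact force between bottle_3 and the fingers below 0.05 N and linear speed of bottle_3 above 0.8 m/s)).
It fails at once if the drawer is slammed (pushed in faster than 0.4 m/s) (velocity of joint drawer below -0.4 m/s).
It fails at once if a bystander is shifted by more than 30 mm (distance of any of marker, tube_rack, tip_box, pipette, scanner, slide_box from where it was at the start of the episode above 0.03 m).
It also fails if it takes over 72 s, if anything falls off the work surface, if the arm or the gripper's body presses on something with over 40 N, if the wrist force passes 120 N, or if a joint passes its speed limit or range.

## Working session

There is one attempt and no reset: what is moved stays moved. The work goes in short steps, Python scripts to look and compute and a shell command to move; the robot and the scene stay as the last step left them, time stands still between calls to the robot, and variables do not carry over. Pictures are saved under pics/ and viewed, and the job is handed in when it is done.

```bash
ls; mkdir -p pics
python3 - <<'E'
from workcell import bot
import cv2
s=bot.read_state(); print(s)
for n in("side","top"):
    c=bot.read_camera(n); cv2.imwrite(f"pics/{n}0.png",cv2.cvtColor(c["pixels"],cv2.COLOR_RGB2BGR))
    print(n,{k:c[k] for k in c if k!="pixels"})
E
```

```text
pics
{'time': 0.0, 'q': array([-1.23390689e+00,  2.64738629e-01,  1.60540643e+00,  1.99463758e-05,
        1.27368968e+00, -3.69106876e-02]), 'joint_vel': array([ 0.00051763, -0.00151284,  0.00042878,  0.00244892,  0.00160841,
       -0.00093918]), 'joint_torque': array([ 7.60823987e-04, -5.15110838e+01, -3.67313254e+01,  6.73699219e-05,
        1.29003549e-02, -3.94032753e-06]), 'tool_pos': array([ 0.24622263, -0.62766018,  0.21705433]), 'tcp_rot': array([-0.38179766,  2.01954357, -2.01498635]), 'wrist_force': array([-0.88369865,  0.22075551, -0.31621524]), 'torque': array([-0.04548076, -0.00970936,  0.0114008 ]), 'width': 0.9983744500135444}
side {'fx': 397.3177860799176, 'fy': 397.3177860799176, 'cx': 277.8997828058125, 'cy': 204.28296912432276, 'dist': array([0.00539903, 0.        , 0.        , 0.        , 0.        ]), 'R': array([[-0.8311251 , -0.55565722, -0.02182043],
       [-0.27084831,  0.43876833, -0.8568101 ],
       [ 0.48566683, -0.70620635, -0.51517019]]), 't': array([0.49963998, 0.22707501, 1.01445891])}
top {'fx': 382.5127951080386, 'fy': 382.5127951080386, 'cx': 286.1595675791438, 'cy': 210.25879858830572, 'dist': array([-0.08523658,  0.        ,  0.        ,  0.        ,  0.        ]), 'R': array([[-3.40697340e-04, -9.99993188e-01,  3.67540301e-03],
       [-9.96511888e-01,  3.27934129e-05, -8.34509194e-02],
       [ 8.34502304e-02, -3.69101430e-03, -9.96505111e-01]]), 't': array([0.02766039, 0.59468941, 1.03685791])}
```

View pics/top0.png

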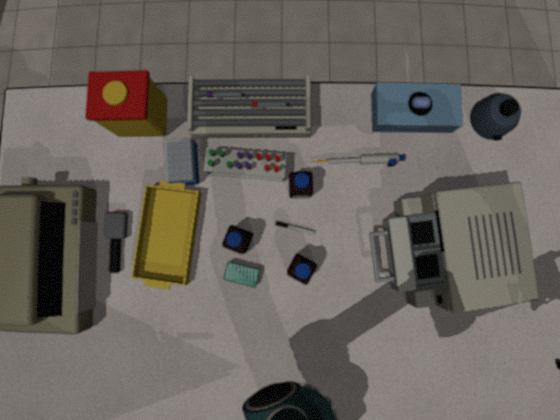

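View pics/side0.png

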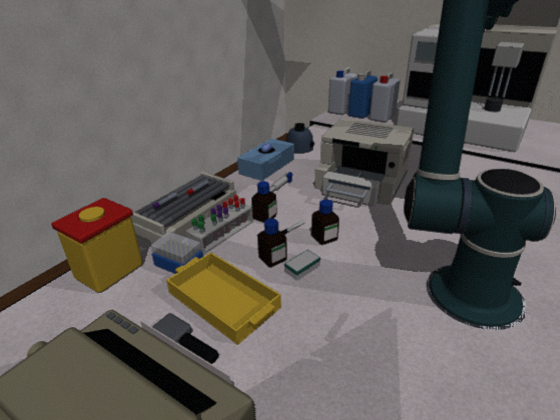

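```bash
cat > h.py <<'E'
import numpy as np,cv2
from workcell import bot
def cam(n): return bot.read_camera(n)
def K(c): return np.array([[c["fx"],0,c["cx"]],[0,c["fy"],c["cy"]],[0,0,1.]])
def ray(c,uv,z):
    uv=np.array(uv,float).reshape(-1,1,2)
    p=cv2.undistortPoints(uv,K(c),np.array(c["dist"]))[:,0]
    d=np.c_[p,np.ones(len(p))]@c["R"]; o=-c["R"].T@c["t"]
    return o+d*((z-o[2])/d[:,2])[:,None]
def proj(c,X):
    return cv2.projectPoints(np.array(X,float).reshape(-1,1,3),cv2.Rodrigues(c["R"])[0],np.array(c["t"]),K(c),np.array(c["dist"]))[0][:,0]
def save(c,name,box=None,s=1):
    im=cv2.cvtColor(c["pixels"],cv2.COLOR_RGB2BGR)
    if box: im=im[box[1]:box[3],box[0]:box[2]]
    im=cv2.resize(im,None,fx=s,fy=s,interpolation=cv2.INTER_CUBIC)
    im=cv2.convertScaleAbs(im,alpha=1.8); cv2.imwrite("pics/"+name,im)
E
python3 - <<'E'
from h import *
c=cam("top"); save(c,"c1.png",(190,150,350,290),5); save(c,"c2.png",(360,180,540,315),4.4); save(c,"c3.png",(95,150,255,290),5)
hsv=cv2.cvtColor(c["pixels"],cv2.COLOR_RGB2HSV)
m=cv2.inRange(hsv,(105,130,30),(125,255,255)); 
n,l,st,ce=cv2.connectedComponentsWithStats(m)
for i in range(1,n):
    if st[i,4]>30: print(st[i],ce[i],ray(c,ce[i],.13))
m=cv2.inRange(hsv,(20,150,60),(35,255,255)); n,l,st,ce=cv2.connectedComponentsWithStats(m)
for i in range(1,n):
    if st[i,4]>300: print(st[i],ce[i])
s=cam("side"); save(s,"s1.png",(150,150,430,360),2.8)
E
```

```text
[193 143   4  20  45] [194.75555556 152.51111111] [[0.73349536 0.26070265 0.13      ]]
[388 159   8   7  38] [391.94736842 162.15789474] [[ 0.70893202 -0.24179573  0.13      ]]
[186 164  12  20  61] [194.3442623 176.       ] [[0.67289132 0.26025733 0.13      ]]
[294 172  16  17 220] [301.5        180.07727273] [[ 0.66215394 -0.01071811  0.13      ]]
[226 231  17  17 214] [233.8271028  238.92523364] [[0.51432247 0.15815888 0.13      ]]
[295 262  16  17 217] [302.48847926 270.02764977] [[ 0.43755156 -0.01239419  0.13      ]]
[103  81  24  24 441] [114.64852608  92.53061224]
[ 97 118  66  18 760] [132.26315789 127.25131579]
[ 133  182   67  107 5039] [166.94105973 234.1287954 ]
```

View pics/c1.png

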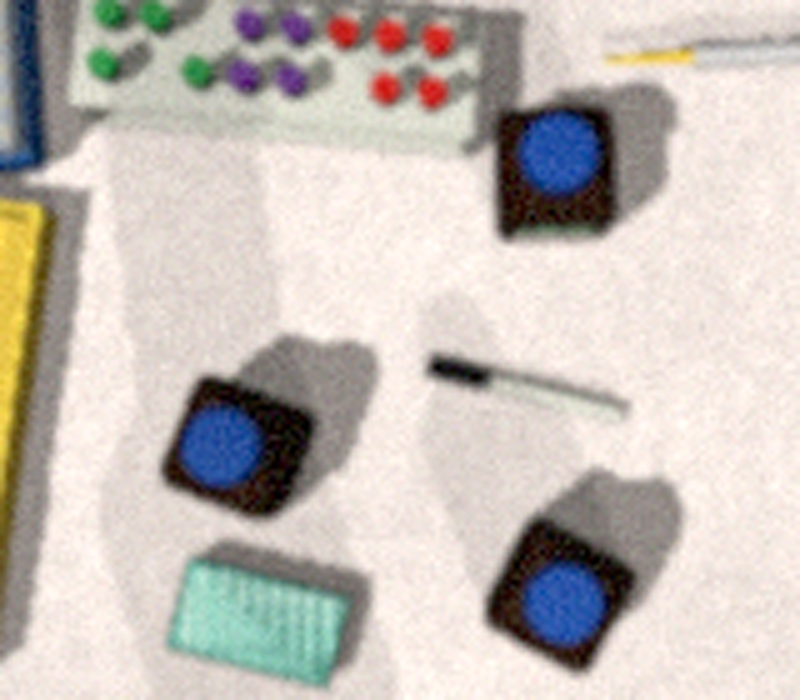

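View pics/c2.png

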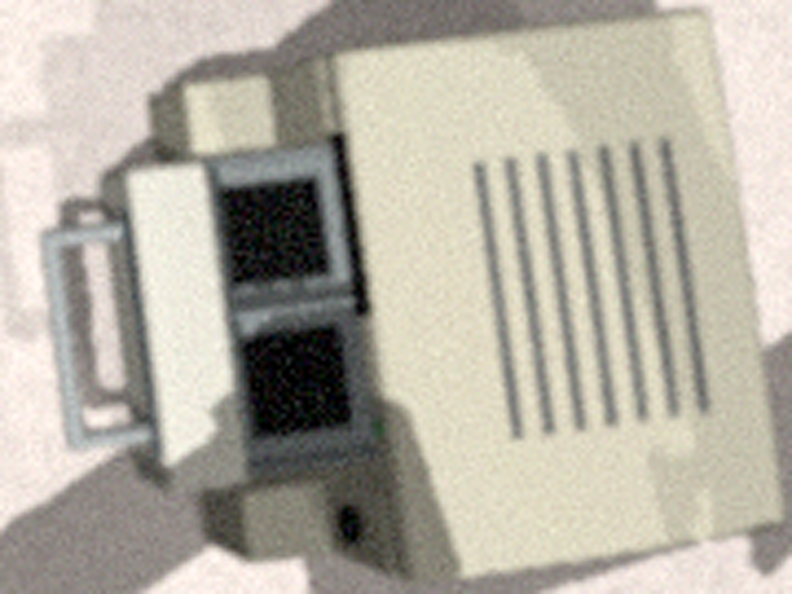

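View pics/c3.png

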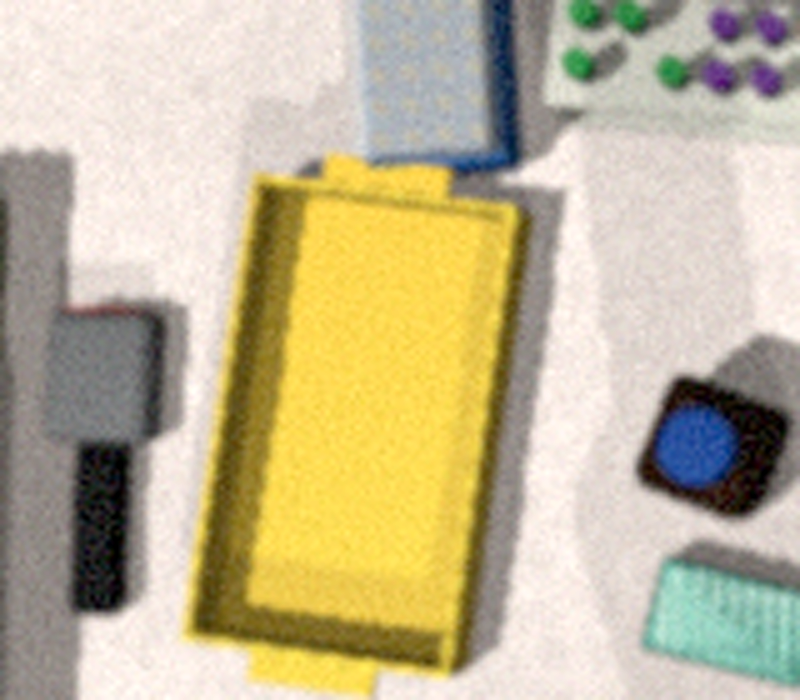

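Run:
```python
from h import *
from scipy.spatial.transform import Rotation as Ro
c=cam("top"); s=cam("side")
def P(off,sc,pts,z): return ray(c,[(off[0]+(x+.5)/sc-.5,off[1]+(y+.5)/sc-.5) for x,y in pts],z)
ang=lambda a,b: np.degrees(np.arctan2(*(b-a)[[1,0]]))
for n,e in dict(A=[(500,112),(605,108)],B=[(205,378),(312,415)],C=[(540,520),(632,572)]).items():
    p=P((190,150),5,e,.088); print(n,p[:,:2].round(4).tolist(),ang(*p))
b=P((360,180),4.4,[(50,234),(76,445)],.064); print("bar",b.round(4).tolist(),b.mean(0),ang(*b),np.linalg.norm(b[0]-b[1]))
f=P((360,180),4.4,[(132,178),(168,470)],.081); print("front edge",f.round(4),ang(*f),np.linalg.norm(f[0]-f[1]))
m=P((360,180),4.4,[(333,55),(457,578),(705,15),(783,520)],.195); print("mod top",m.round(4),ang(m[0],m[1]),ang(m[0],m[2]),ang(m[2],m[3]))
w=P((360,180),4.4,[(186,85),(247,555)],.085); print("cheek front",w.round(4),ang(*w))
y=P((95,150),5,[(258,178),(525,207),(455,672),(190,638)],.045); print("yellow",y.round(4),y.mean(0),ang(y[0],y[3]),ang(y[1],y[2]))
st=bot.read_state(); print(Ro.from_rotvec(st["tcp_rot"]).as_matrix().round(3))
# caps in side view
hs=cv2.cvtColor(s["pixels"],cv2.COLOR_RGB2HSV); mm=cv2.inRange(hs,(105,130,30),(125,255,255)); n,l,stt,ce=cv2.connectedComponentsWithStats(mm)
for i in range(1,n):
    if stt[i,4]>60: print(stt[i],ce[i],ray(s,ce[i],.115)[0].round(4), ray(s,ce[i],.118)[0].round(4))
for X in [(.662,-.0107,.115),(.5143,.158,.115),(.4375,-.0124,.115)]: print(proj(s,X))
```

```text
A [[0.6905, 0.0187], [0.6927, -0.0367]] -87.73309524275926
B [[0.5504, 0.1725], [0.5311, 0.1166]] -108.94728680007297
C [[0.4768, -0.0018], [0.45, -0.0493]] -119.47575798414188
bar [[0.5309, -0.1991, 0.064], [0.4036, -0.2131, 0.064]] [ 0.46727388 -0.206086    0.064     ] -173.7111976110372 0.12809507962829317
front edge [[ 0.564  -0.2455  0.081 ]
 [ 0.39   -0.2642  0.081 ]] -173.8844574717844 0.17493494972425896
mod top [[ 0.6237 -0.3259  0.195 ]
 [ 0.3438 -0.3869  0.195 ]
 [ 0.6469 -0.5404  0.195 ]
 [ 0.3698 -0.5745  0.195 ]] -167.70555729280667 -83.8104588704244 -172.9923592063541
cheek front [[ 0.6197 -0.2787  0.085 ]
 [ 0.3398 -0.31    0.085 ]] -173.62766945223188
yellow [[0.6626 0.4149 0.045 ]
 [0.6461 0.2652 0.045 ]
 [0.3931 0.2993 0.045 ]
 [0.41   0.4461 0.045 ]] [0.52794238 0.35637575 0.045     ] 172.96761486207228 172.30872789167475
[[-0.931 -0.     0.365]
 [-0.365  0.001 -0.931]
 [ 0.    -1.    -0.001]]
[349  76  28  42 808] [360.73019802  96.37871287] [ 0.8082 -1.1147  0.115 ] [ 0.8042 -1.1048  0.118 ]
[258 181  11  14 133] [262.96240602 187.53383459] [ 0.6614 -0.0079  0.115 ] [ 0.6581 -0.0034  0.118 ]
[320 199  12  15 161] [325.55900621 206.36024845] [ 0.4355 -0.0101  0.115 ] [ 0.4333 -0.0057  0.118 ]
[264 218  14  17 194] [270.77319588 226.09793814] [0.5141 0.1609 0.115 ] [0.5115 0.1645 0.118 ]
[152 253  30  20 274] [165.2189781  262.73357664] [0.642  0.4269 0.115 ] [0.6388 0.4292 0.118 ]
[[263.31936217 187.12672165]]
[[271.31865762 225.56614214]]
[[325.32134605 205.83831126]]
```

View pics/s1.png

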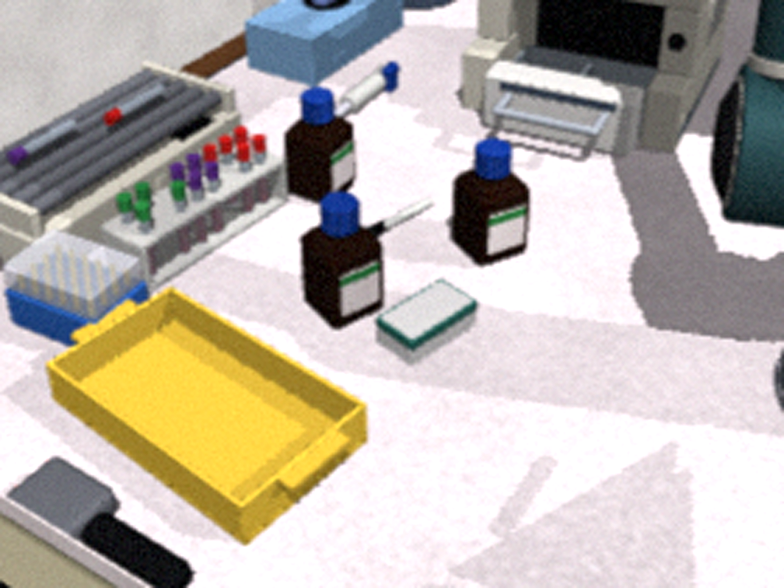

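```bash
python3 -m jog '[[0,0,60,0,48],[25,50,80,-4,48],[52,100,80,-8,48],[80,152,80,-12,48],[107,205,80,-15.2,48],[135,257,80,-15.2,48],[163,310,80,-15.2,48],[191,364,80,-15.2,48],[221,422,60,-15.2,48],[221,422,30,-15.2,48]]' 30
```

```text
time: 1.55
tool_pos: [0.47, -0.2034, 0.2497]
tcp_rot: [-0.118, 2.16, -2.162]
wrist_force: [-0.3, -1.1, -1.0]
width: 0.566
```

```bash
python3 -m jog '[[0,0,0,0,48],[0,0,-50,0,48],[0,0,-100,0,48],[0,0,-140,0,48],[0,0,-165,0,48],[0,0,-184,0,48],[0,0,-184,0,48],[0,0,-184,0,5],[0,0,-184,0,5],[0,0,-184,0,5]]' 30
python3 - <<'E'
from h import *
c=cam("top"); save(c,"d1.png",(340,180,520,315),4.4)
s=cam("side"); save(s,"d1s.png",(270,100,450,250),4)
print(bot.read_state())
E
```

```text
time: 2.8
tool_pos: [0.4682, -0.2068, 0.0654]
tcp_rot: [-0.116, 2.164, -2.166]
wrist_force: [-0.4, -0.2, 0.5]
width: 0.057
{'time': 2.9, 'q': array([-4.64409913e-01,  1.06061441e-01,  2.09605233e+00, -2.71065829e-05,
        9.38355463e-01,  9.97740012e-01]), 'joint_vel': array([-1.53178206e-05,  4.36792190e-03,  5.84479501e-03,  1.62818211e-04,
       -2.38394728e-03, -6.22572781e-04]), 'joint_torque': array([-4.65640775e-02, -3.70692158e+01, -3.11157060e+01, -2.59202279e-03,
       -9.30001232e-03, -2.42152473e-04]), 'tool_pos': array([ 0.46788917, -0.20654975,  0.06501681]), 'tcp_rot': array([-0.11670072,  2.16444436, -2.1656932 ]), 'wrist_force': array([-0.11407874, -0.12734642, -0.5788876 ]), 'torque': array([ 0.05684809, -0.02566581, -0.03052656]), 'width': 0.058894337087860425}
```

View pics/d1.png

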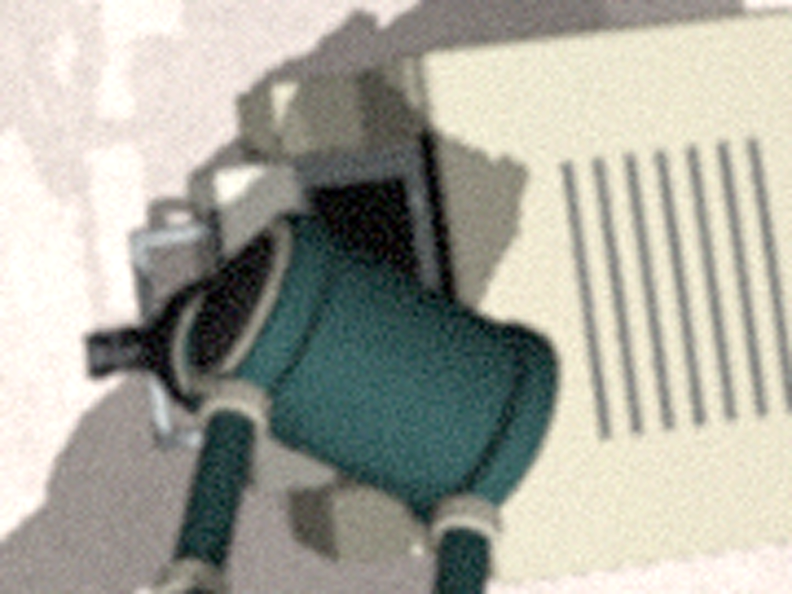

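View pics/d1s.png

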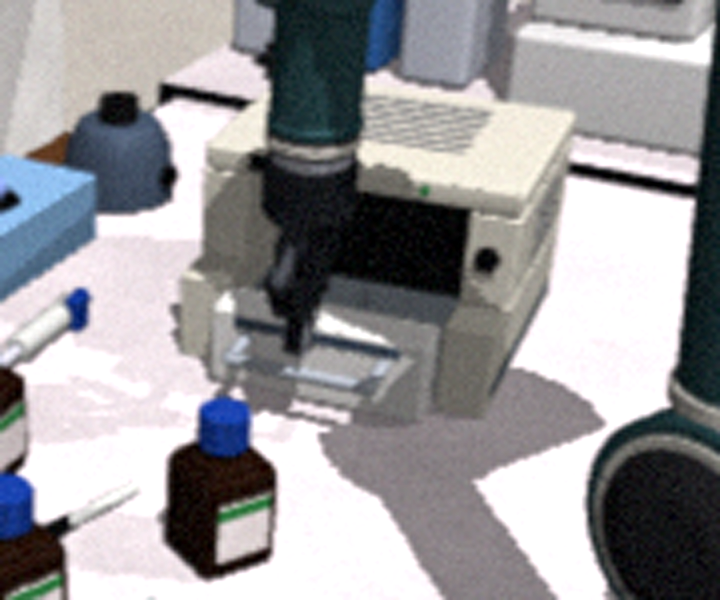

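Run:
```python
from h import *
s=cam("side"); c=cam("top")
f=lambda p:(p-[270,100])*4
for X in [(.468,-.2065,.04),(.468,-.2065,.065),(.4673,-.206,.064),(.5309,-.1991,.064),(.4036,-.2131,.064)]: print(X,f(proj(s,X)),(proj(c,X)-[340,180])*4.4)
save(s,"d2s.png",(310,170,390,215),9)
```

```text
(0.468, -0.2065, 0.04) [[292.69640215 388.57368581]] [[141.0680914  334.88018686]]
(0.468, -0.2065, 0.065) [[294.54115734 363.15755525]] [[150.43234541 336.34750828]]
(0.4673, -0.206, 0.064) [[294.95821051 364.63650584]] [[149.24818074 337.45290197]]
(0.5309, -0.1991, 0.064) [[224.67658486 349.27568615]] [[136.34951214 232.35917299]]
(0.4036, -0.2131, 0.064) [[368.22031957 380.53037005]] [[162.29733624 443.31961487]]
```

View pics/d2s.png

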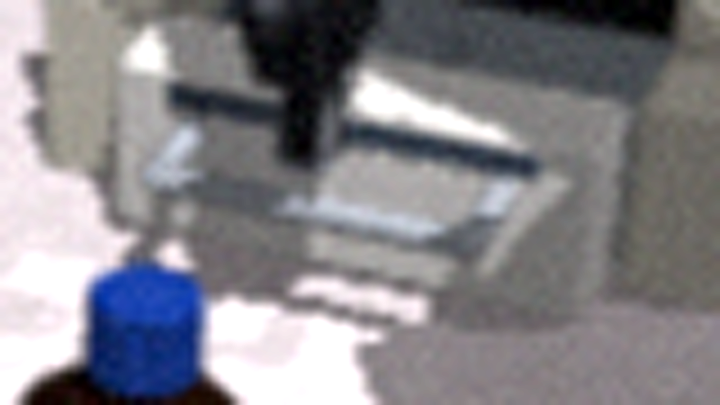

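```bash
python3 -m jog '[[0,0,0,0,0],[0,0,0,0,0],[0,0,0,0,0],[0,4,0,0,0],[-1,8,0,0,0],[-1,12,0,0,0],[-2,16,0,0,0],[-2,20,0,0,0],[-2,20,0,0,0],[-2,20,0,0,0]]' 30
python3 - <<'E'
from h import *
c=cam("top"); save(c,"e1.png",(340,180,520,315),4.4)
s=cam("side"); save(s,"e1s.png",(300,160,400,230),8)
E
```

```text
time: 4.25
tool_pos: [0.4656, -0.1864, 0.0644]
tcp_rot: [-0.118, 2.165, -2.166]
wrist_force: [0.2, -0.2, -0.5]
width: 0.003
```

View pics/e1.png

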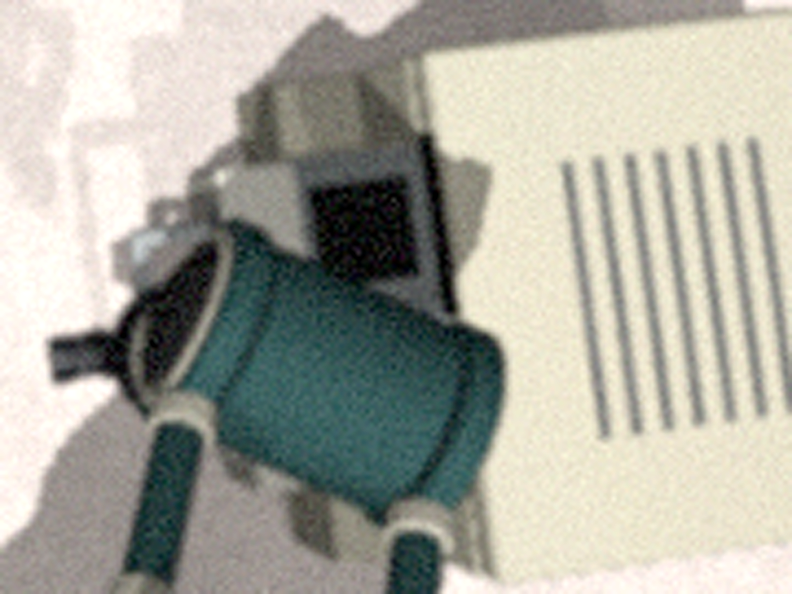

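View pics/e1s.png

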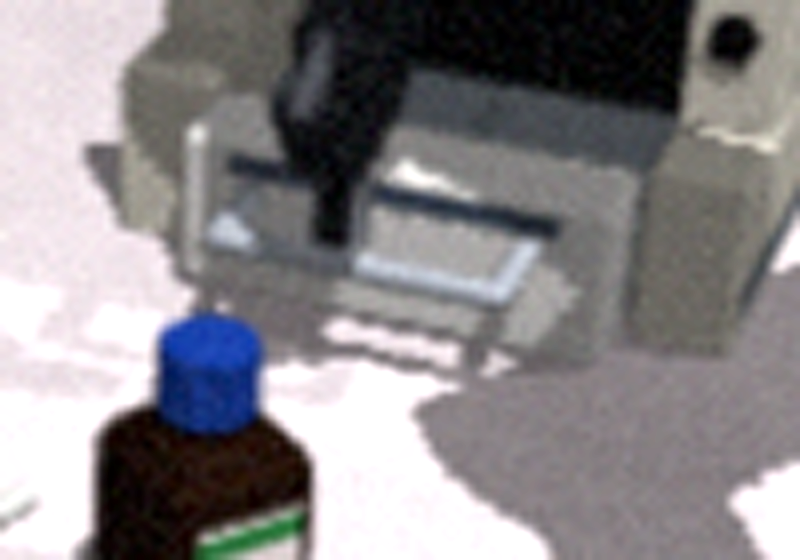

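Run:
```python
from h import *
s=cam("side"); print(bot.read_state()["tool_pos"])
for z in (.02,.04,.06,.064,.08,.1,.12): print(z,(proj(s,(.4656,-.1864,z))).round(1), ((proj(s,(.4656,-.1864,z))-[300,160])*8).round())
im=cv2.cvtColor(s["pixels"],cv2.COLOR_RGB2BGR)[165:210,320:370]
im=cv2.convertScaleAbs(im,alpha=3.5); cv2.imwrite("pics/e2.png",cv2.resize(im,None,fx=13,fy=13,interpolation=cv2.INTER_NEAREST))
```

```text
[ 0.46553234 -0.18650486  0.06440757]
0.02 [[340.9 204.9]] [[327. 359.]]
0.04 [[341.2 199.8]] [[330. 319.]]
0.06 [[341.6 194.7]] [[333. 278.]]
0.064 [[341.6 193.7]] [[333. 270.]]
0.08 [[341.9 189.5]] [[336. 236.]]
0.1 [[342.3 184.3]] [[338. 194.]]
0.12 [[342.7 178.9]] [[341. 151.]]
```

View pics/e2.png

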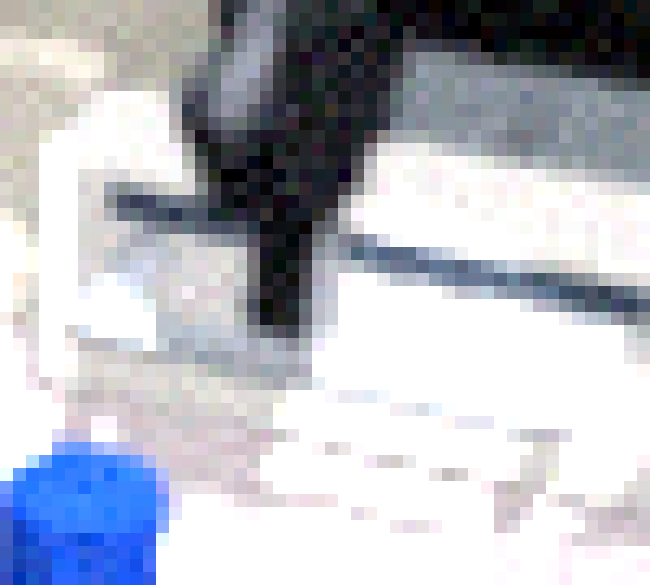

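```bash
python3 -m jog '[[0,5,0,0,0],[0,10,0,0,0],[0,10,-5,0,0],[0,10,-10,0,0],[0,10,-15,0,0],[0,10,-20,0,0],[0,10,-25,0,0],[0,10,-30,0,0],[0,10,-30,0,0],[0,10,-30,0,0]]' 30
python3 - <<'E'
from h import *
s=cam("side"); p=bot.read_state()["tool_pos"]; print(p)
for z in (.02,.04,.06,.08,.1,.12): print(z,((proj(s,(p[0],p[1],z))-[320,165])*13).round())
im=cv2.cvtColor(s["pixels"],cv2.COLOR_RGB2BGR)[165:210,320:370]
im=cv2.convertScaleAbs(im,alpha=2.5); cv2.imwrite("pics/e3.png",cv2.resize(im,None,fx=13,fy=13,interpolation=cv2.INTER_NEAREST))
E
```

```text
time: 5.65
tool_pos: [0.4656, -0.1764, 0.0344]
tcp_rot: [-0.117, 2.165, -2.166]
wrist_force: [0.6, 0.2, -0.8]
width: -0.003
[ 0.46566534 -0.17646591  0.03456568]
0.02 [[254. 535.]]
0.04 [[259. 469.]]
0.06 [[263. 403.]]
0.08 [[268. 335.]]
0.1 [[273. 266.]]
0.12 [[277. 196.]]
```

View pics/e3.png

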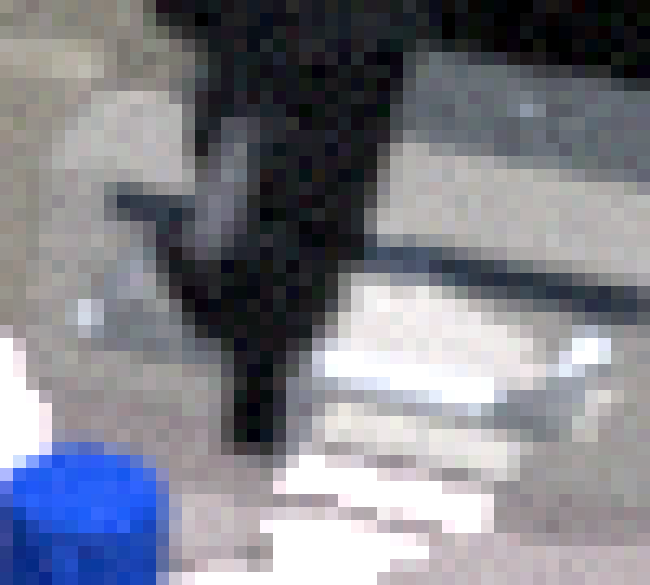

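```bash
python3 -m jog '[[0,0,25,0,0],[0,0,50,0,48],[0,-15,50,0,48],[1,-29,50,0,48],[2,-30,50,0,48],[2,-30,25,0,48],[2,-30,5,0,48],[2,-30,-5,0,48],[2,-30,-5,0,8],[2,-30,-5,0,8]]' 30; python3 -m jog '[[0,0,0,0,8],[0,0,0,0,8],[0,2,0,0,8],[0,5,0,0,8],[-1,9,0,0,8],[-1,13,0,0,8],[-2,17,0,0,8],[-2,20,0,0,8],[-2,20,0,0,8],[-2,20,0,0,8]]' 30
```

```text
time: 6.95
tool_pos: [0.468, -0.2065, 0.0299]
tcp_rot: [-0.117, 2.165, -2.166]
wrist_force: [-0.9, 4.0, 1.0]
width: 0.141
time: 8.2
tool_pos: [0.4655, -0.1858, 0.0299]
tcp_rot: [-0.118, 2.166, -2.165]
wrist_force: [-4.0, 0.8, 7.3]
width: 0.126
```

```bash
python3 -m jog '[[-1,10,0,0,8],[-2,20,0,0,8],[-3,30,0,0,8],[-4,40,0,0,8],[-5,50,0,0,8],[-6,59,0,0,8],[-7,65,0,0,8],[-7,69,0,0,8],[-8,73,0,0,8],[-8,73,0,0,8]]' 30
python3 - <<'E'
from h import *
c=cam("top"); save(c,"f1.png",(320,180,520,315),4)
E
```

```text
time: 9.45
tool_pos: [0.4575, -0.1176, 0.0299]
tcp_rot: [-0.121, 2.155, -2.172]
wrist_force: [-4.7, -20.2, 1.5]
width: 0.126
```

View pics/f1.png

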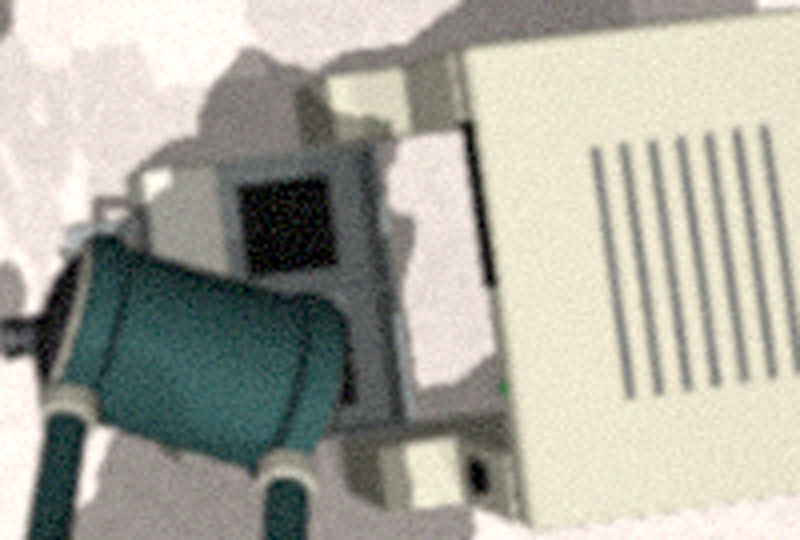

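```bash
python3 -m jog '[[0,-4,0,0,40],[0,-4,0,0,44],[0,-4,0,0,48],[0,-4,40,0,48],[0,-4,95,0,60],[-4,10,130,0,64],[-10,60,130,0,64],[-20,101,130,0,64],[-20,101,125,0,64],[-20,101,125,0,64]]' 30
python3 - <<'E'
from h import *
s=cam("side"); save(s,"g1s.png",(240,130,400,250),5)
c=cam("top"); save(c,"g1.png",(190,140,440,310),3.2)
E
```

```text
time: 10.75
tool_pos: [0.4371, -0.0122, 0.1538]
tcp_rot: [-0.12, 2.165, -2.166]
wrist_force: [-0.5, -0.3, -0.2]
width: 0.746
```

View pics/g1s.png

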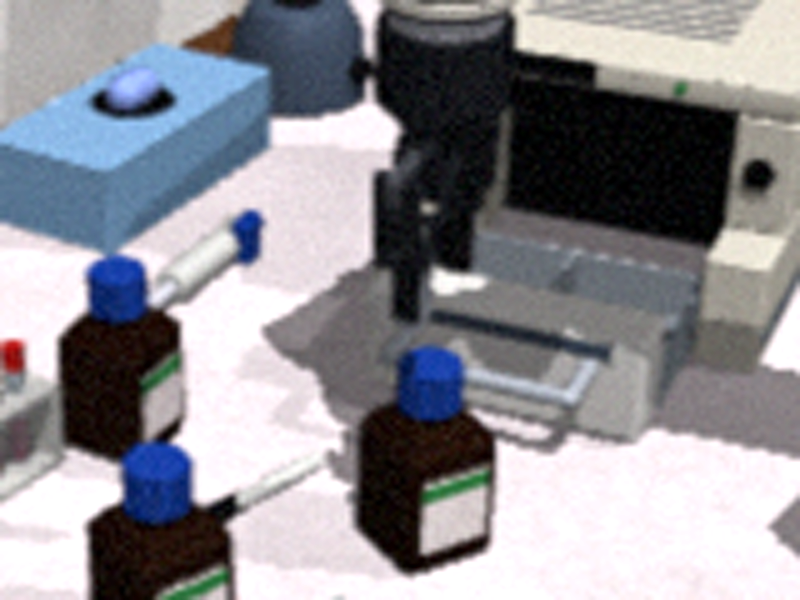

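View pics/g1.png

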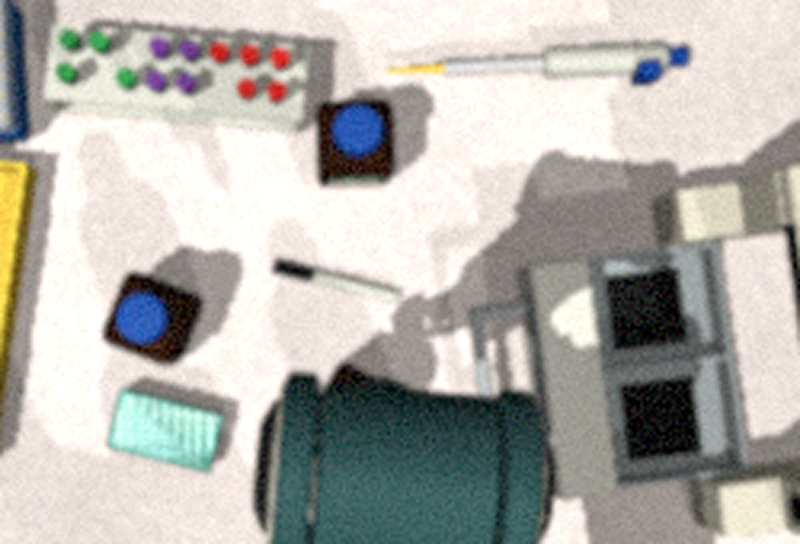

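```bash
python3 -m jog '[[0,0,-25,0,64],[0,0,-50,0,64],[0,0,-62,0,64],[0,0,-70,0,64],[0,0,-70,0,64],[0,0,-70,0,25],[0,0,-70,0,25],[0,0,-70,0,25],[0,0,-70,0,25],[0,0,-70,0,25]]' 45
python3 - <<'E'
from h import *
s=cam("side"); save(s,"g2s.png",(240,130,400,250),5)
print(bot.read_state()["wrist_force"],bot.read_state()["torque"])
E
```

```text
time: 12.1
tool_pos: [0.4384, -0.0122, 0.0854]
tcp_rot: [-0.116, 2.165, -2.165]
wrist_force: [-0.8, 1.6, 5.1]
width: 0.431
[-0.72955789  1.33197724  5.97699262] [ 0.18232149  0.09274406 -0.0016865 ]
```

View pics/g2s.png

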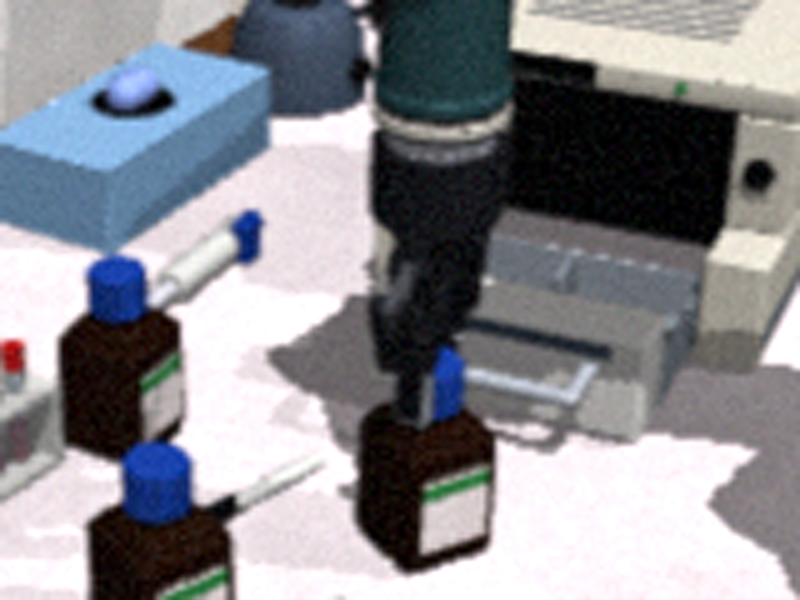

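```bash
python3 -m jog '[[0,0,5,0,25],[0,0,15,0,25],[0,0,30,0,25],[0,0,45,0,25],[0,0,60,0,25],[0,0,60,0,25],[0,0,60,0,25],[0,0,60,0,25],[0,0,60,0,25],[0,0,60,0,25]]' 45
python3 - <<'E'
from h import *
a=[]
for i in range(3):
    s=cam("side"); a.append(bot.read_state()["wrist_force"])
print(a); save(s,"g3s.png",(240,130,400,250),5)
c=cam("top"); save(c,"g3.png",(190,140,440,310),3.2)
E
```

```text
time: 13.4
tool_pos: [0.4372, -0.0124, 0.144]
tcp_rot: [-0.119, 2.166, -2.166]
wrist_force: [0.7, -0.6, -5.1]
width: 0.436
[array([ 0.18968757, -0.46392797, -4.80711821]), array([-0.49399667,  0.39661486, -4.87424998]), array([-0.10699669,  0.01904416, -3.4719907 ])]
```

View pics/g3s.png

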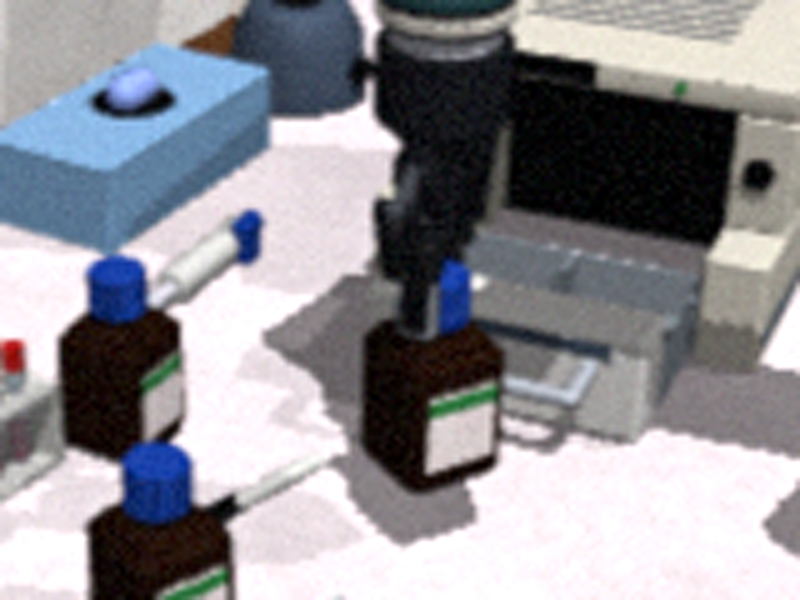

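View pics/g3.png

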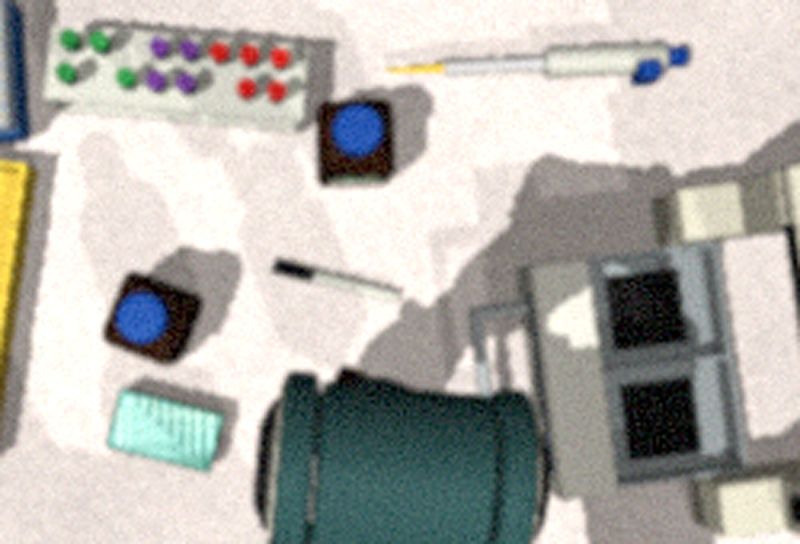

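Run:
```python
from h import *
c=cam("top")
im=cv2.convertScaleAbs(cv2.cvtColor(c["pixels"],cv2.COLOR_RGB2BGR),alpha=1.8)[180:310,330:480]; im=cv2.resize(im,None,fx=5,fy=5,interpolation=cv2.INTER_CUBIC)
ex=np.array([.112,-.9937]); ey=np.array([.9937,.112]); o=np.array([.4575,-.1176])
def pt(x,y,z): return np.r_[o+x*ex+y*ey,z]
def line(pts,col): 
    q=((proj(c,pts)-[330,180]+.5)*5).astype(int); cv2.polylines(im,[q.reshape(-1,1,2)],True,col,1)
for y0 in(2,-94): line([pt(.156+a/1000,(y0+b)/1000,.049) for a,b in((-55,0),(55,0),(55,92),(-55,92))],(0,0,255))
line([pt(a/1000,b/1000,.081) for a,b in((46,-98),(96,-98),(96,98),(46,98))],(0,255,0))
line([pt(0,-.062,.064),pt(0,.062,.064)],(255,0,255))
line([pt(.226,-.14,.195),pt(.226,.14,.195)],(255,0,0))
cv2.imwrite("pics/w1.png",im)
print(pt(.156-.006,.048,0),pt(.156-.006,-.048,0))
```

```text
[ 0.5219976 -0.261279   0.       ] [ 0.4266024 -0.272031   0.       ]
```

View pics/w1.png

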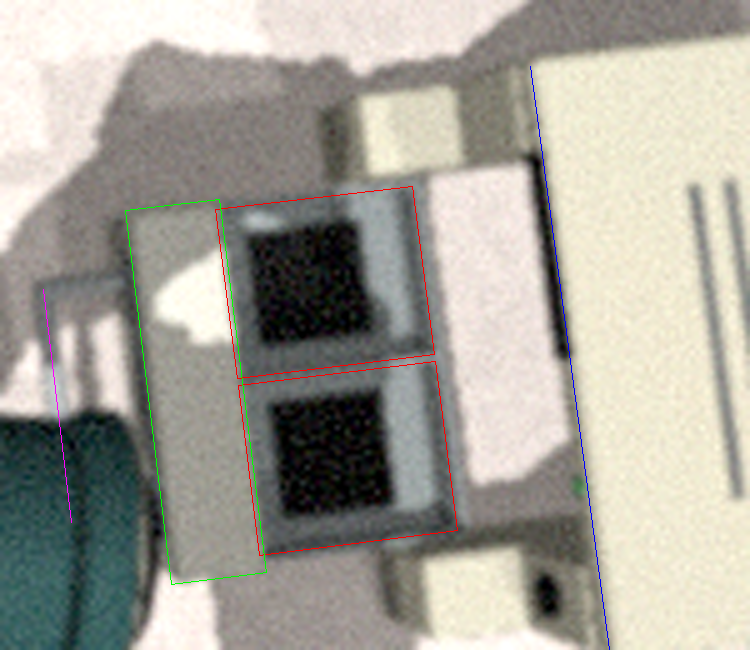

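```bash
python3 -m jog '[[0,0,25,0,25],[0,-5,50,5,25],[0,-30,60,12,25],[-2,-70,60,20,25],[-4,-110,60,28,25],[-6,-150,60,35.7,25],[-8,-190,60,35.7,25],[-10,-225,60,35.7,25],[-10.6,-250,60,35.7,25],[-10.6,-259.6,60,35.7,25]]' 45
python3 - <<'E'
from h import *
s=cam("side"); save(s,"i1s.png",(270,80,430,220),5)
E
```

```text
time: 14.9
tool_pos: [0.4267, -0.2732, 0.2043]
tcp_rot: [-0.686, 1.796, -1.796]
wrist_force: [-0.1, 0.7, -4.9]
width: 0.43
```

View pics/i1s.png

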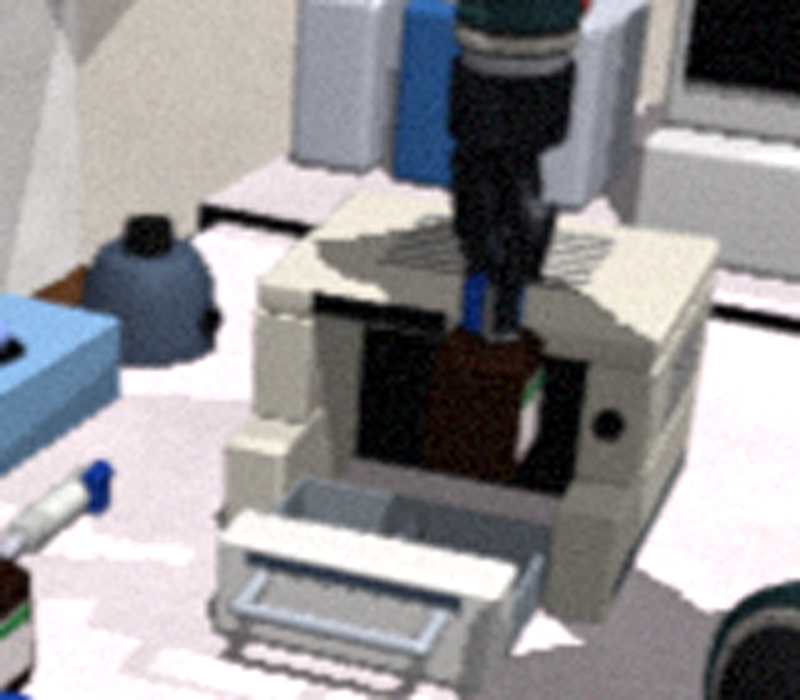

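```bash
python3 -m jog '[[0,0,-15,0,25],[0,0,-35,0,25],[0,0,-55,0,25],[0,0,-72,0,25],[0,0,-86,0,25],[0,0,-96,0,25],[0,0,-102,0,25],[0,0,-105,0,25],[0,0,-105,0,25],[0,0,-105,0,25]]' 45
python3 - <<'E'
from h import *
c=cam("top")
s=cam("side"); save(s,"i2s.png",(270,80,430,220),5);save(c,"i2.png",(330,180,480,310),5)
print(bot.read_state()["wrist_force"])
E
```

```text
time: 16.2
tool_pos: [0.4272, -0.2723, 0.0998]
tcp_rot: [-0.687, 1.794, -1.796]
wrist_force: [-0.6, 0.6, -4.7]
width: 0.434
[ 0.17723665 -0.67598355 -4.55912216]
```

View pics/i2s.png

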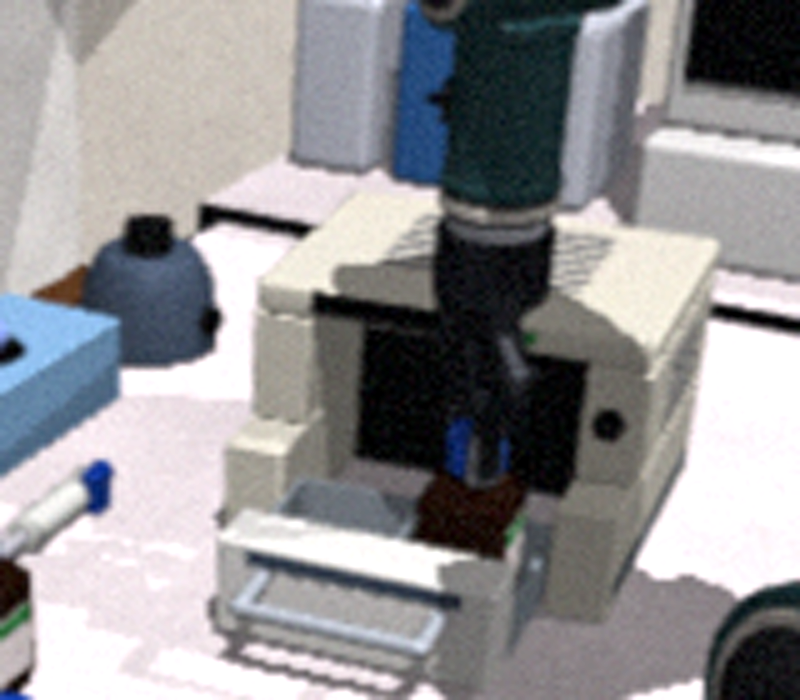

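```bash
python3 -m jog '[[0,0,-1,0,25],[0,0,-2,0,25],[0,0,-2,0,25],[0,0,-2,0,25],[0,0,-2,0,32],[0,0,-2,0,40],[0,0,-2,0,50],[0,0,-2,0,58],[0,0,-2,0,60],[0,0,-2,0,60]]' 45
python3 -m jog '[[0,0,15,0,60],[0,0,40,0,60],[0,0,80,0,60],[0,0,120,0,60],[10,40,140,-18,60],[15,100,140,-36,60],[20,160,140,-36,62],[30,210,140,-36,62],[40,250,140,-36,62],[45,270,140,-36,62]]'
python3 - <<'E'
from h import *
c=cam("top")
s=cam("side"); save(s,"i3s.png",(230,80,430,220),4);save(c,"i3.png",(190,140,440,310),3.2)
print(bot.read_state()["wrist_force"])
E
```

```text
time: 17.55
tool_pos: [0.4269, -0.2719, 0.0973]
tcp_rot: [-0.688, 1.795, -1.795]
wrist_force: [0.8, -0.3, 0.1]
width: 0.698
time: 18.8
tool_pos: [0.4723, 0.0002, 0.2388]
tcp_rot: [-0.113, 2.166, -2.166]
wrist_force: [0.6, 0.5, 0.3]
width: 0.723
[-0.39004822 -0.49666334 -0.17095229]
```

View pics/i3s.png

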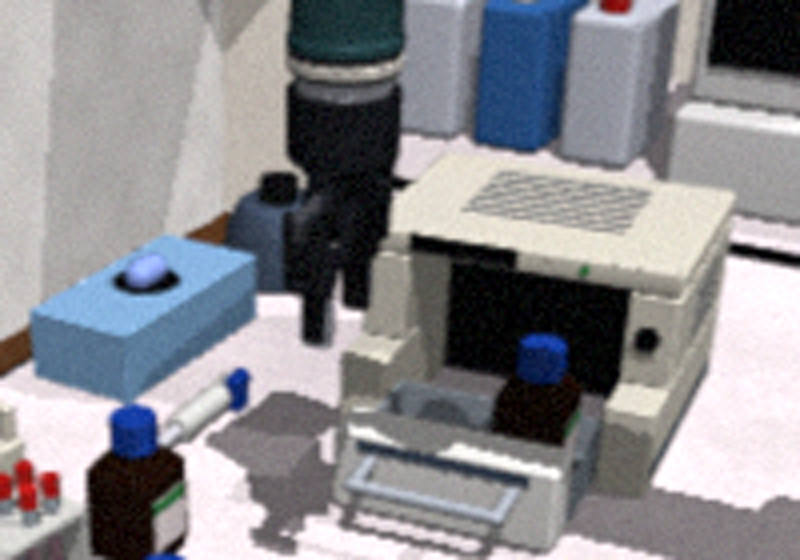

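View pics/i3.png

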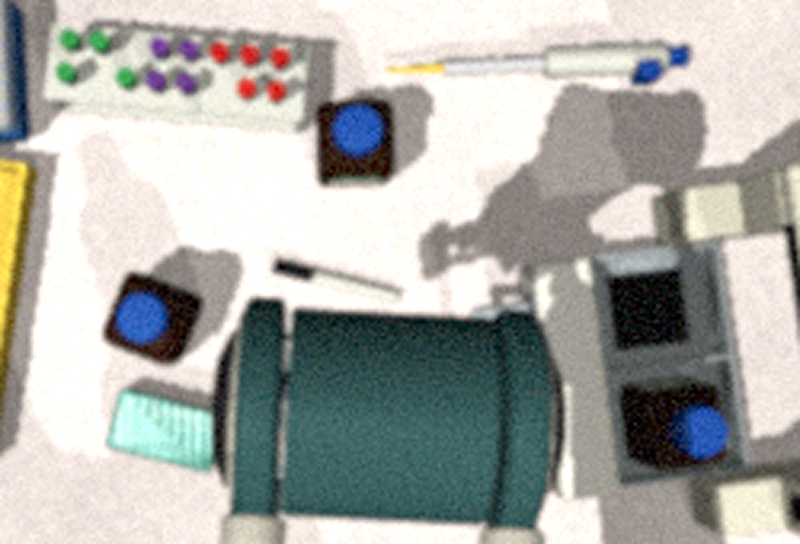

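```bash
python3 -m jog '[[20,-1,0,10,62],[40,-2,0,20,62],[65,-3,0,30,62],[90,-4,0,40,62],[115,-6,0,50,62],[140,-8,0,60,62],[165,-9,0,70,62],[182,-10,-20,80,62],[190,-10,-50,84,62],[190,-10,-90,84,62]]'
python3 -m jog '[[0,0,-25,0,62],[0,0,-45,0,62],[0,0,-60,0,62],[0,0,-63,0,62],[0,0,-63,0,62],[0,0,-63,0,25],[0,0,-63,0,25],[0,0,-63,0,25],[0,0,-63,0,25],[0,0,-63,0,25]]' 45
```

```text
time: 20.15
tool_pos: [0.6638, -0.0136, 0.1485]
tcp_rot: [-1.206, 1.207, -1.213]
wrist_force: [-0.3, -1.1, -0.4]
width: 0.725
time: 21.4
tool_pos: [0.6628, -0.012, 0.0858]
tcp_rot: [-1.207, 1.209, -1.211]
wrist_force: [-0.9, -0.2, 5.7]
width: 0.432
```

```bash
python3 -m jog '[[0,0,5,0,25],[0,0,15,0,25],[0,0,30,0,25],[0,0,50,0,25],[0,0,80,0,25],[0,0,110,0,25],[0,0,120,0,25],[0,0,120,0,25],[0,0,120,0,25],[0,0,120,0,25]]' 45
python3 - <<'E'
from h import *
a=[]
for i in range(4):
    s=cam("side"); a.append(bot.read_state()["wrist_force"][2])
print(a); save(s,"j3s.png",(200,80,400,230),4)
E
```

```text
time: 22.65
tool_pos: [0.6608, -0.0119, 0.2025]
tcp_rot: [-1.211, 1.213, -1.209]
wrist_force: [0.4, 0.3, -1.1]
width: 0.434
[np.float64(-0.5965822281977826), np.float64(-1.87218427790915), np.float64(-0.9446323967482588), np.float64(-0.5397280385318304)]
```

View pics/j3s.png

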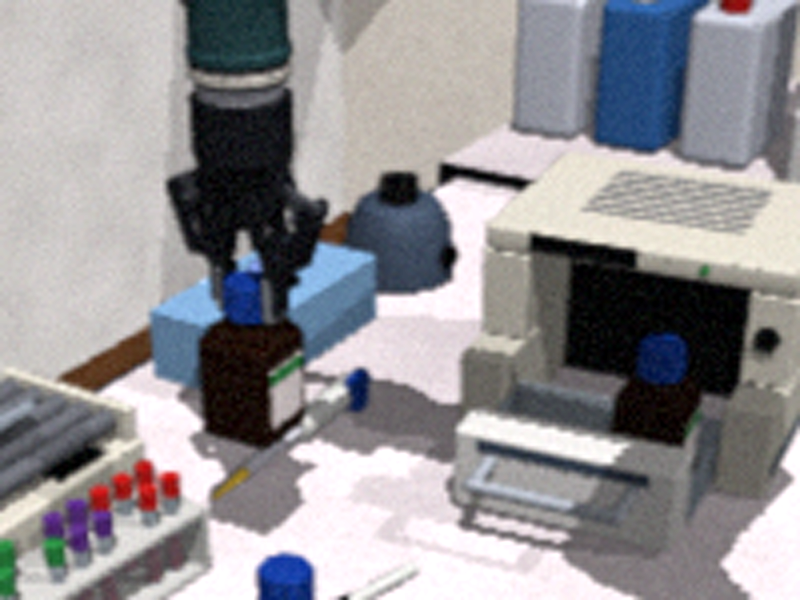

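```bash
python3 -m jog '[[-2,10,5,0,25],[-8,40,10,-3,25],[-18,85,10,-6,25],[-29,135,10,-9.7,25],[-40,185,10,-9.7,25],[-51,235,10,-9.7,25],[-62,285,10,-9.7,25],[-71,325,10,-9.7,25],[-77,350,10,-9.7,25],[-79,361,10,-9.7,25]]' 45
python3 -m jog '[[0,0,-15,0,25],[0,0,-35,0,25],[0,0,-60,0,25],[0,0,-80,0,25],[0,0,-95,0,25],[0,0,-105,0,25],[0,0,-112,0,25],[0,0,-118,0,25],[0,0,-121,0,25],[0,0,-121,0,25]]' 45
python3 - <<'E'
from h import *
c=cam("top")
s=cam("side"); save(s,"k1s.png",(110,120,310,330),3);save(c,"k1.png",(95,120,255,290),4)
E
```

```text
time: 24.1
tool_pos: [0.5824, 0.3503, 0.2145]
tcp_rot: [-1.124, 1.332, -1.333]
wrist_force: [0.7, -0.3, -2.0]
width: 0.431
time: 25.35
tool_pos: [0.5829, 0.3491, 0.0934]
tcp_rot: [-1.124, 1.334, -1.334]
wrist_force: [-0.1, -0.7, -0.5]
width: 0.431
```

View pics/k1s.png

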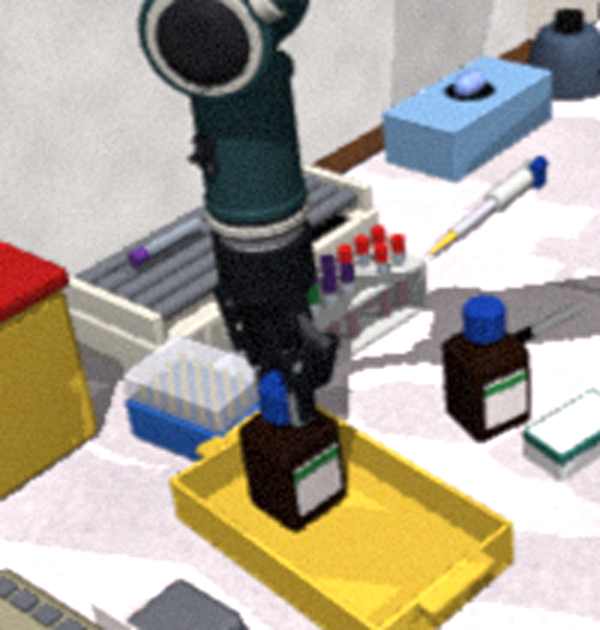

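View pics/k1.png

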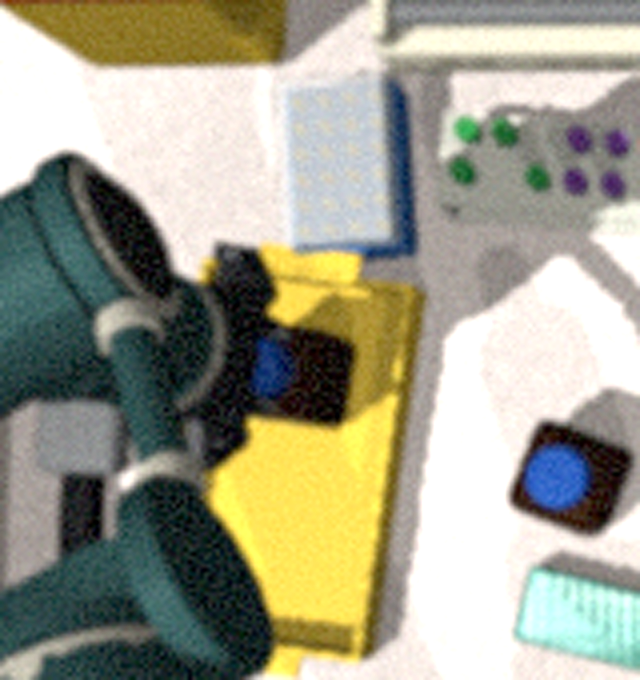

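```bash
python3 -m jog '[[0,0,-1.5,0,25],[0,0,-2.5,0,25],[0,0,-2.5,0,25],[0,0,-2.5,0,30],[0,0,-2.5,0,40],[0,0,-2.5,0,50],[0,0,-2.5,0,60],[0,0,-2.5,0,62],[0,0,15,0,62],[0,0,45,0,62]]' 45
python3 -m jog '[[0,0,30,0,62],[-5,-20,40,0,62],[-20,-60,40,0,62],[-40,-110,40,0,62],[-55,-150,40,0,62],[-66,-180,30,0,62],[-69,-190,10,0,62],[-69,-190,0,0,62],[-69,-190,0,0,62],[-69,-190,0,0,62]]' 45
python3 - <<'E'
from h import *
c=cam("top")
s=cam("side"); save(s,"l1s.png",(110,120,340,330),3);save(c,"l1.png",(95,120,255,290),4)
E
```

```text
time: 26.7
tool_pos: [0.5821, 0.3485, 0.1383]
tcp_rot: [-1.126, 1.335, -1.334]
wrist_force: [0.6, 0.4, -0.1]
width: 0.724
time: 27.95
tool_pos: [0.5144, 0.1595, 0.1389]
tcp_rot: [-1.123, 1.333, -1.334]
wrist_force: [0.7, 0.4, -0.3]
width: 0.723
```

View pics/l1s.png

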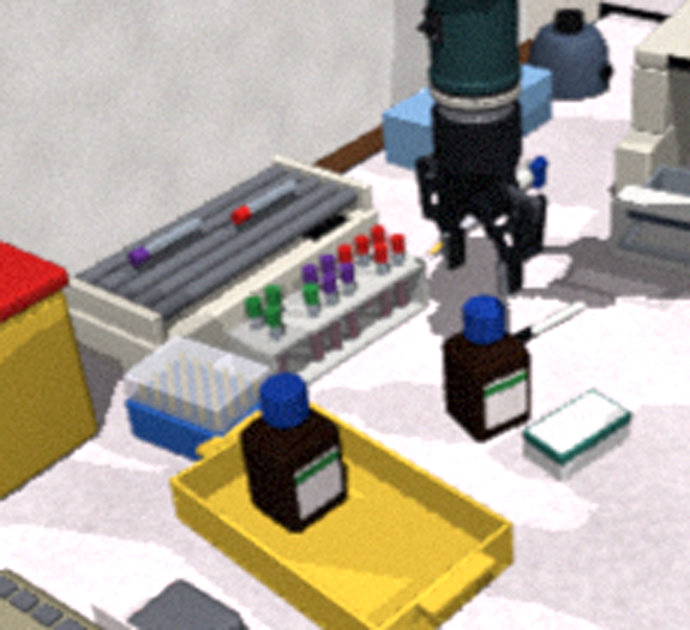

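View pics/l1.png

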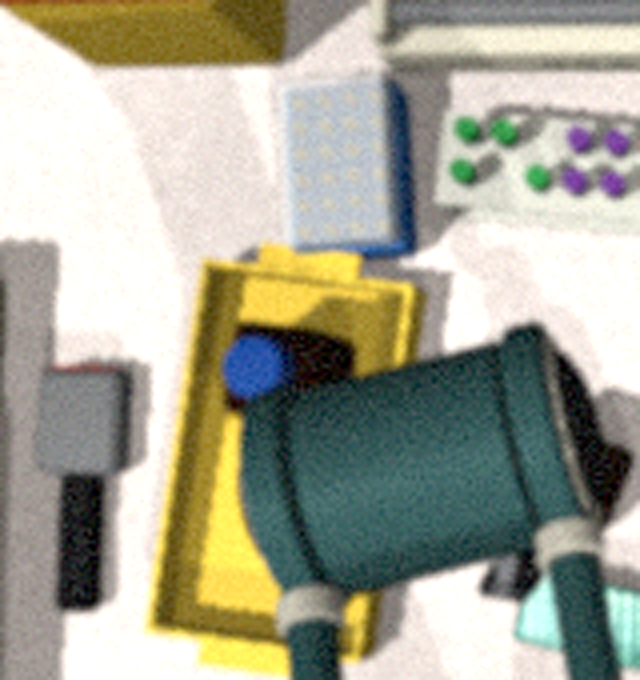

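A stands upright in the yellow tray (cap at crop 258,368). Bottle B next: descend, grip, lift.

```bash
python3 -m jog '[[0,0,-20,0,62],[0,0,-40,0,62],[0,0,-50,0,62],[0,0,-53,0,62],[0,0,-53,0,62],[0,0,-53,0,25],[0,0,-53,0,25],[0,0,-53,0,25],[0,0,-53,0,25],[0,0,-53,0,25]]' 45
python3 -m jog '[[0,0,5,0,25],[0,0,15,0,25],[0,0,30,0,25],[0,0,50,0,25],[0,0,80,0,25],[0,0,110,0,25],[0,0,120,0,25],[0,0,120,0,25],[0,0,120,0,25],[0,0,120,0,25]]' 45
python3 - <<'E'
from h import *
a=[]
for i in range(4):
    s=cam("side"); a.append(bot.read_state()["wrist_force"][2])
print(a); save(s,"l3s.png",(200,80,400,230),4)
E
```

```text
time: 29.3
tool_pos: [0.5144, 0.1592, 0.0864]
tcp_rot: [-1.122, 1.333, -1.334]
wrist_force: [-1.9, -0.5, 5.6]
width: 0.431
time: 30.55
tool_pos: [0.5128, 0.1587, 0.2037]
tcp_rot: [-1.126, 1.336, -1.333]
wrist_force: [-0.1, 1.0, -4.4]
width: 0.432
[np.float64(-4.685251375957457), np.float64(-3.7655953052207733), np.float64(-4.784828132586867), np.float64(-3.4490341846786228)]
```

View pics/l3s.png

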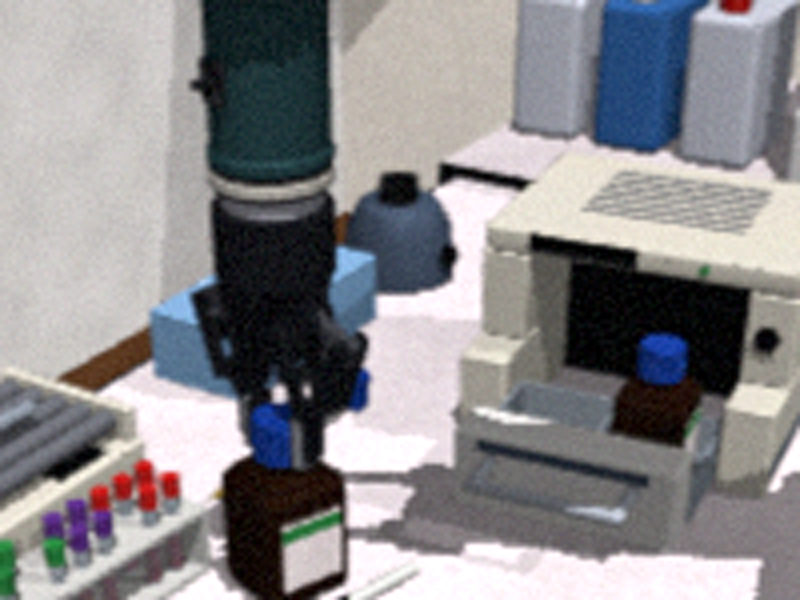

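```bash
python3 -m jog '[[0,-15,5,0,25],[1,-55,5,5,25],[2,-100,5,10,25],[3,-150,5,16,25],[4,-200,5,22,25],[5,-250,5,25.1,25],[6,-300,5,25.1,25],[7,-350,5,25.1,25],[8,-395,5,25.1,25],[8.5,-420,5,25.1,25]]' 45
python3 -m jog '[[0,0,0,0,25],[0,0,-15,0,25],[0,0,-35,0,25],[0,0,-55,0,25],[0,0,-72,0,25],[0,0,-86,0,25],[0,0,-96,0,25],[0,0,-102,0,25],[0,0,-105,0,25],[0,0,-105,0,25]]' 45
python3 - <<'E'
from h import *
c=cam("top")
s=cam("side"); save(s,"m1s.png",(270,80,430,220),5);save(c,"m1.png",(330,180,480,310),5)
E
```

```text
time: 32.0
tool_pos: [0.5216, -0.2645, 0.2109]
tcp_rot: [-1.324, 1.011, -1.013]
wrist_force: [-0.1, 0.9, -4.3]
width: 0.433
time: 33.25
tool_pos: [0.5226, -0.2611, 0.1056]
tcp_rot: [-1.324, 1.01, -1.01]
wrist_force: [-1.0, -0.5, -4.2]
width: 0.431
```

View pics/m1s.png

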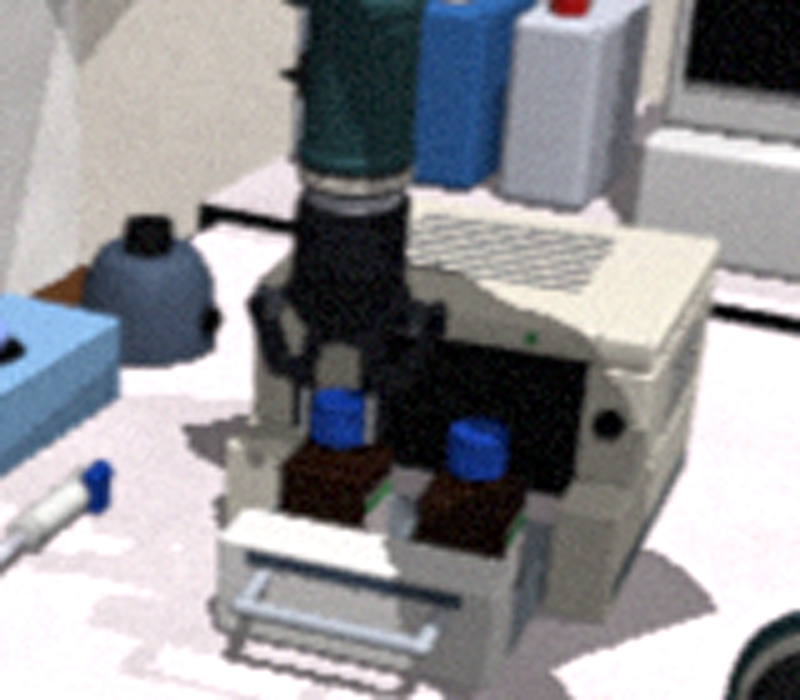

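```bash
python3 -m jog '[[0,0,-3,0,25],[0,0,-5,0,25],[0,0,-6,0,25],[0,0,-6.5,0,25],[0,0,-7,0,25],[0,0,-7,0,25],[0,0,-7,0,25],[0,0,-7,0,25],[0,0,-7,0,25],[0,0,-7,0,25]]' 45
```

```text
time: 34.6
tool_pos: [0.5226, -0.2616, 0.1004]
tcp_rot: [-1.324, 1.009, -1.011]
wrist_force: [-4.8, 1.7, 7.4]
width: 0.432
```

```bash
python3 -m jog '[[0,0,1,0,28],[0,0,1,0,34],[0,0,1,0,40],[0,0,1,0,50],[0,0,1,0,60],[0,0,1,0,60],[0,0,15,0,60],[0,0,45,0,60],[0,0,90,0,60],[0,5,130,-8,60]]' 45
python3 -m jog '[[-5,15,0,-10,48],[-10,30,0,-20,48],[-18,50,0,-30,48],[-26,70,0,-40,48],[-35,90,0,-50,48],[-45,110,0,-60,48],[-55,125,0,-70,48],[-62,135,0,-80,48],[-65,138,0,-90,48],[-65,138,0,-91.2,48]]' 30
python3 - <<'E'
from h import *
c=cam("top")
s=cam("side"); save(s,"n1s.png",(230,80,430,220),4);save(c,"n1.png",(320,170,480,310),5)
E
```

```text
time: 35.85
tool_pos: [0.5227, -0.2564, 0.2311]
tcp_rot: [-1.265, 1.116, -1.119]
wrist_force: [0.5, 0.3, -0.0]
width: 0.704
time: 37.1
tool_pos: [0.4575, -0.1178, 0.2295]
tcp_rot: [-0.115, 2.165, -2.166]
wrist_force: [-0.0, 0.4, 0.0]
width: 0.565
```

View pics/n1s.png

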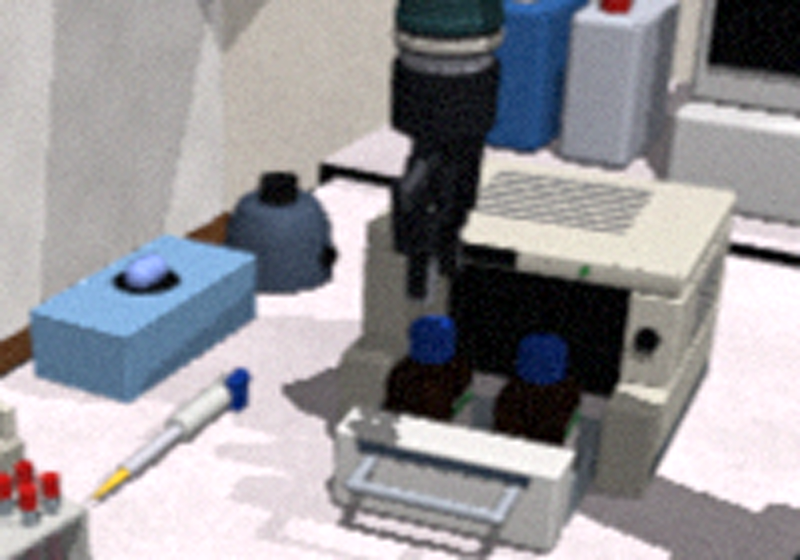

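View pics/n1.png

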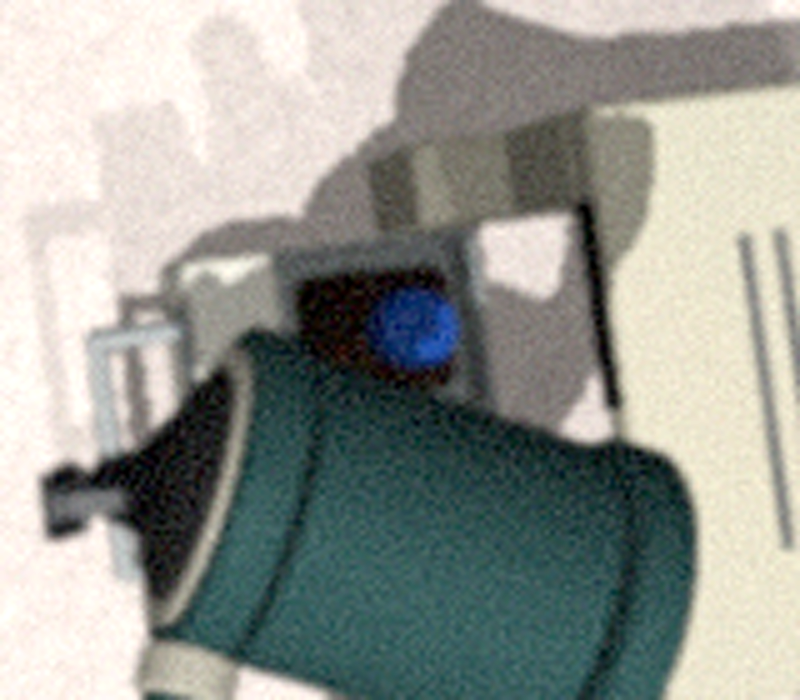

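```bash
python3 -m jog '[[0,0,-45,0,48],[0,0,-95,0,48],[0,0,-140,0,48],[0,0,-170,0,48],[0,0,-190,0,48],[0,0,-200,0,48],[0,0,-200,0,48],[0,0,-200,0,8],[0,0,-200,0,8],[0,0,-200,0,8]]' 30
python3 -m jog '[[0,0,0,0,8],[0,-3,0,0,8],[1,-8,0,0,8],[1.5,-14,0,0,8],[2.5,-22,0,0,8],[3.5,-30,0,0,8],[4.5,-39,0,0,8],[5.5,-48,0,0,8],[6.5,-56,0,0,8],[7,-60,0,0,8]]' 30
```

```text
time: 38.45
tool_pos: [0.4584, -0.1184, 0.0296]
tcp_rot: [-0.114, 2.164, -2.166]
wrist_force: [0.1, -0.8, 3.5]
width: 0.126
time: 39.7
tool_pos: [0.4655, -0.1784, 0.0296]
tcp_rot: [-0.113, 2.165, -2.166]
wrist_force: [-0.2, 2.3, 6.3]
width: 0.124
```

```bash
python3 -m jog '[[0.5,-5,0,0,8],[1.5,-12,0,0,8],[2.5,-20,0,0,8],[3.5,-29,0,0,8],[4.5,-38,0,0,8],[5.5,-47,0,0,8],[6.5,-54,0,0,8],[7,-60,0,0,8],[7.5,-64,0,0,8],[7.5,-66,0,0,8]]' 30
python3 - <<'E'
from h import *
c=cam("top")
s=cam("side"); save(s,"o1s.png",(270,80,430,220),5);save(c,"o1.png",(320,170,480,310),5)
print(bot.read_state()["wrist_force"])
E
```

```text
time: 40.95
tool_pos: [0.4733, -0.2444, 0.0296]
tcp_rot: [-0.112, 2.165, -2.166]
wrist_force: [1.5, 2.0, 4.0]
width: 0.125
[1.88379745 0.43049904 5.51719921]
```

View pics/o1s.png

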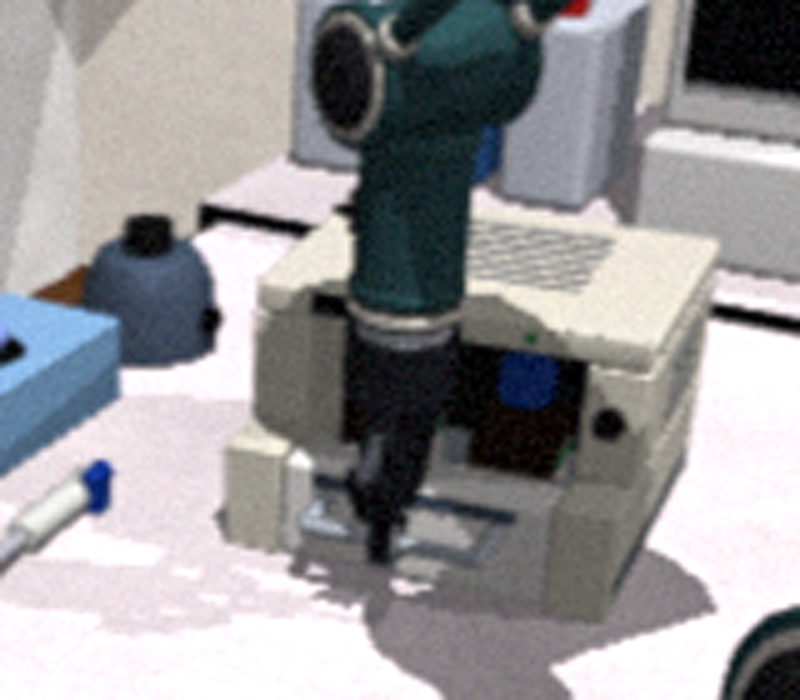

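```bash
python3 -m jog '[[0,-1,0,0,8],[0,-2,0,0,8],[0,-3,0,0,8],[0.5,-4,0,0,8],[0.5,-5,0,0,8],[0.5,-5.5,0,0,8],[0.5,-6,0,0,8],[0.5,-6,0,0,8],[0.5,-6,0,0,8],[0.5,-6,0,0,8]]' 30
```

```text
time: 42.3
tool_pos: [0.4735, -0.2467, 0.0296]
tcp_rot: [-0.113, 2.172, -2.161]
wrist_force: [2.3, 13.0, 11.9]
width: 0.126
```

```bash
python3 -m jog '[[0,0,0,0,20],[0,1,0,0,35],[0,2,0,0,44],[0,3,0,0,46],[0,3,0,0,46],[0,3,25,0,46],[0,3,60,0,46],[0,10,100,0,46],[0,50,130,0,46],[0,100,130,0,46]]' 30
python3 -m jog '[[0,40,10,0,46],[0,80,20,0,46],[0,100,20,0,46],[0,100,20,0,46],[0,100,20,0,46],[0,100,20,0,46],[0,100,20,0,46],[0,100,20,0,46],[0,100,20,0,46],[0,100,20,0,46]]' 30
python3 - <<'E'
from h import *
c=cam("top")
s=cam("side"); save(s,"p1s.png",None,1.4);save(c,"p1.png",None,1.4);
im=cv2.convertScaleAbs(cv2.cvtColor(c["pixels"],cv2.COLOR_RGB2BGR),alpha=1.8)[180:310,350:480]; im=cv2.resize(im,None,fx=5,fy=5,interpolation=cv2.INTER_CUBIC)
ex=np.array([.112,-.9937]); ey=np.array([.9937,.112]); o=np.array([.4575,-.1176])+.13*ex
q=((proj(c,[np.r_[o-.062*ey,.064],np.r_[o+.062*ey,.064]])-[350,180]+.5)*5).astype(int); cv2.line(im,tuple(map(int,q[0])),tuple(map(int,q[1])),(255,0,255),1)
cv2.imwrite("pics/p2.png",im)
E
```

```text
time: 43.55
tool_pos: [0.4749, -0.1507, 0.1621]
tcp_rot: [-0.106, 2.162, -2.168]
wrist_force: [1.6, 0.9, 0.0]
width: 0.539
time: 44.8
tool_pos: [0.4724, -0.0501, 0.1784]
tcp_rot: [-0.116, 2.167, -2.167]
wrist_force: [-0.2, -0.4, 0.0]
width: 0.538
```

View pics/p1s.png

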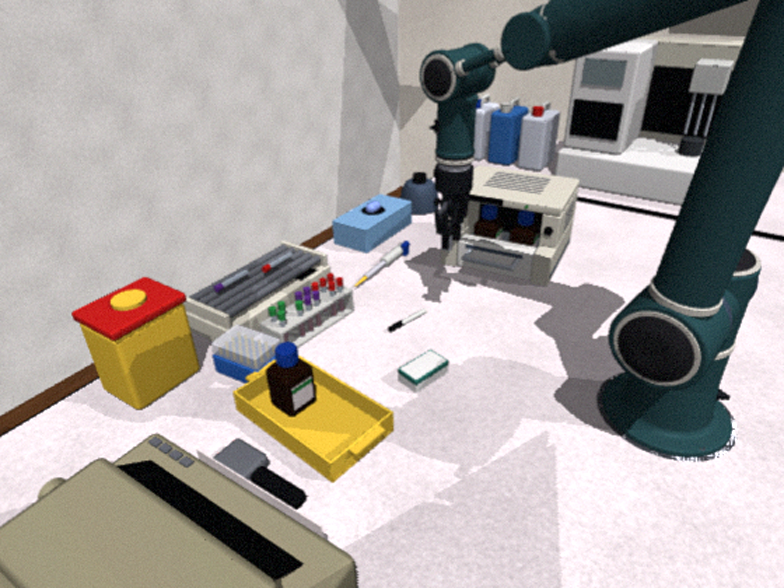

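View pics/p1.png

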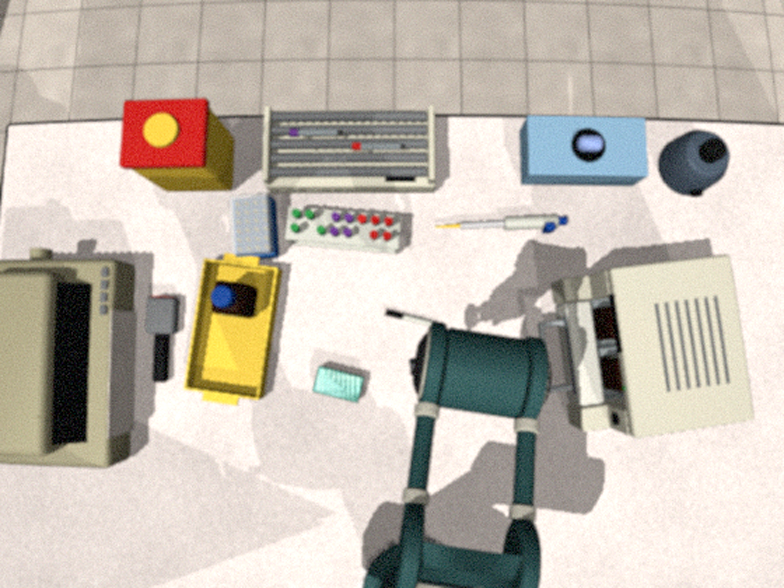

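View pics/p2.png

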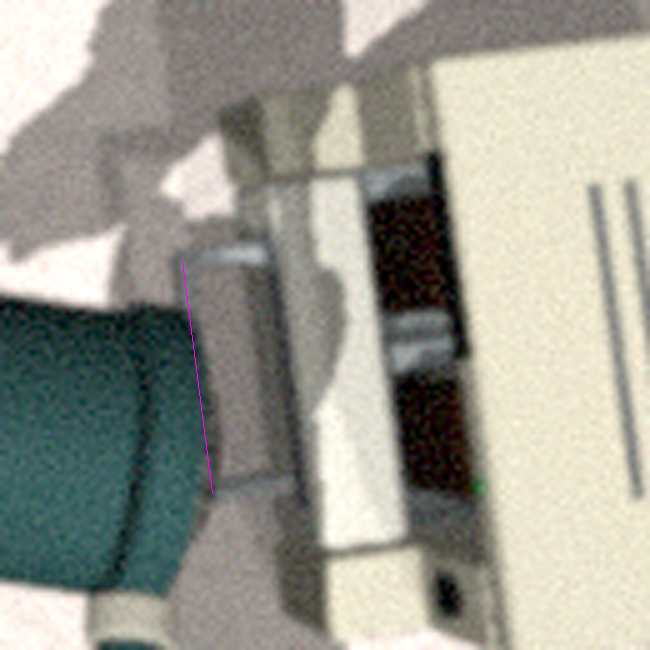

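```bash
python3 -m jog '[[0,30,20,0,46],[0,80,30,0,46],[0,130,30,0,46],[0,170,30,0,46],[0,180,30,0,46],[0,180,30,0,46],[0,180,30,0,46],[0,180,30,0,46],[0,180,30,0,46],[0,180,30,0,46]]' 30
python3 - <<'E'
from h import *
c=cam("top")
im=cv2.convertScaleAbs(cv2.cvtColor(c["pixels"],cv2.COLOR_RGB2BGR),alpha=1.8)[180:310,350:480]; im=cv2.resize(im,None,fx=5,fy=5,interpolation=cv2.INTER_CUBIC)
ex=np.array([.112,-.9937]); ey=np.array([.9937,.112]); o=np.array([.4575,-.1176])+.13*ex
for d in(.006,-.006):
    q=((proj(c,[np.r_[o+d*ex-.062*ey,.058],np.r_[o+d*ex+.062*ey,.058]])-[350,180]+.5)*5).astype(int); cv2.line(im,tuple(map(int,q[0])),tuple(map(int,q[1])),(255,0,255),1)
cv2.imwrite("pics/q2.png",im)
E
```

```text
time: 46.15
tool_pos: [0.4725, 0.1296, 0.2084]
tcp_rot: [-0.115, 2.167, -2.167]
wrist_force: [1.3, 0.1, 0.8]
width: 0.539
```

View pics/q2.png

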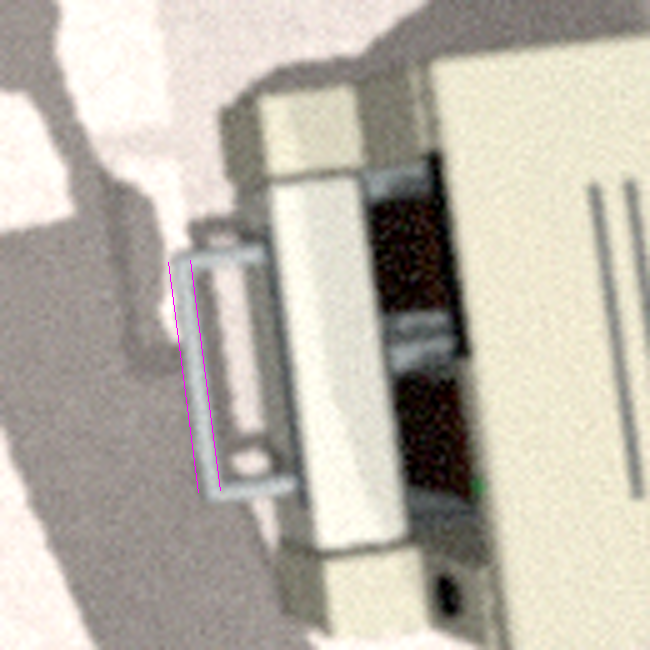

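The bar (crop 180–215) lies where full travel predicts, and the drawer front is flush with both cheeks. Both bottles are in their wells, so I'm handing in.

```bash
python3 -c "
from workcell import bot
print(bot.finish_job())"
```

```text
the job is handed in; nothing more can be done
None
```

I pulled the drawer out to its stop (about 20 N felt there), sorted the three bottles by weight and pushed the drawer home at about 0.07 m/s. I handed the job in at about 46 s of the 72 s; no verdict is reported.

| Bottle (starting position, x, y) | Weight felt | Placed in |
|---|---|---|
| 0.437, -0.012 | about 4.5 N, full | grey tray, well_2 |
| 0.514, 0.159 | about 4.2 N, full | grey tray, well_1 |
| 0.662, -0.011 | about 1 N, empty | yellow tray |

**Last checks:**
- **Bottles:** in the pictures all three stand upright and released.
- **Drawer:** its front is flush with the module's cheeks. The handle bar lies where full 130 mm travel predicts, and I felt about 13 N at the inner stop.
- **Bystanders:** none looks moved in the pictures; I did not measure them.

**What disagreed:** the fingertips really stood about 10 mm above the reported TCP height, not the stated 25 mm below it. My first grip on the handle therefore closed above the bar without moving the drawer. I measured the roughly 35 mm offset from the side camera and allowed for it in every later grasp.

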